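# Wind up the ejector of a bench mould and move the casting to its cooling fixture

## Robot

A 7-joint arm with a two-finger parallel gripper is mounted at the origin on a cart in front of the work surface, level with it; the furniture and walls round the work are solid. World frame = base frame: x ahead of the robot, y to its left, z up, the work surface at z = 0. Lengths are in m, angles in rad, forces in N, time in s.
With the tool pointing down it reaches from about 0.425 to 0.825 m from the base axis. Payload 3.6 kg.
Tool frame: the origin (TCP) lies midway between the tips of the shut fingers; the grasp point (between the pads) lies 19 mm behind it; z points along the fingers, x is the direction in which the jaws open and shut, and the axes are right-handed (so a half turn about z gives the same grasp; the last joint's range is limited). The gripper opens to 85 mm and grips with 20 to 120 N. Pads are 22 mm wide; open, the fingers measure 114 mm over their backs; the gripper's body (76 mm by 85 mm) begins 54 mm behind the grasp point. The pads swing forward as they close: fully open they stand 13 mm farther back than shut.
Start: joints at [-1.339, 0.615, -0.013, 1.423, 0.008, 1.103, -0.04], TCP at [0.166, 0.628, 0.231] pointing down, gripper open.
Joint ranges: [-3.12, 3.12], [-0.3, 2.06], [-1.34, 1.32], [0.26, 2.42], [-1.36, 4.5], [0.01, 1.98], [-2.84, 2.84]. Speed limits (rad/s): [2.79, 2.79, 3.14, 3.14, 3.14, 3.14, 3.14].

## Interface

Orientations are given as a unit quaternion [x, y, z, w].
In Python, from bench import * gives the robot as it stands.
- The arm moves only by the shell command python3 -m jog 'ROWS' [FORCE]. ROWS is text: rows parted by semicolons, each of 7 numbers parted by spaces: the turn, a rotation vector about the tool's x, y, z in units of 5 degrees (1.0 is 5 degrees), then the shift along the tool's x, y, z in units of 30 mm (1.0 is 30 mm), then the opening, from 0 (shut) to 1 (fully open). A call has 1 to 20 rows; each row shifts and turns the commanded pose from where the row before left it, along the tool's axes as they then stand; what a row does not reach is not made up. A row lasts 1/12 s, in which the tool goes at most 41.7 mm and 7.16 degrees, less where a joint would pass 70% of its speed; a pose out of reach is approached as far as the arm can. A call is refused whole if a number of a shift passes 1 or a number of a turn 1, either way. A call with a gripper value outside its range is refused whole. The fingers move at their own pace and stop on an object; FORCE is the grip in N (left out, the last holds). Time passes only in rows, so rows that do not move let the fingers close. It gives the time, the measured TCP pose, the force and the opening at its end, in the units of the state.
- get_state(): the state, without advancing time (a new reading comes with each control period).
- grab_frame(name): name is "side" or "top"; returns a dict with "pixels" (400x640x3 uint8, blue, green, red), "z_map" (400x640 float32, m along the optical axis (not along the pixel's ray), 0 where there is no reading), "fx", "fy", "cx", "cy" (pixels), "dist_coeffs" ([k1, k2, p1, p2, k3] as OpenCV has them; the pictures are not rectified), "pose" (4x4, takes a point from camera to world coordinates). Camera axes: x right, y up, looking along -z (the intrinsics and any distortion apply to the point x, -y, -z); pixel columns grow to the right and rows downward; lengths in m; the calibration is good to about 2 mm. A picture is of the moment at which its call begins.
- close_job(): hands the job in, once; it reports no verdict.
The state is a dict: "t": time; "q": joint angles; "dq": joint speeds; "joint_efforts": joint torques, N m; "eef_pos": TCP position; "tcp_rot": TCP orientation; "ft_force": force on the tool from outside, world axes, zero at the start; "moment": the same for the moment, N m; "finger_gap": finger opening in m.
Only numpy, scipy, OpenCV 4.12 (cv2) and the standard library are available. Lean on these libraries where they do the work, as an engineer would, in place of code of your own. Each camera call takes 0.05 s, during which the arm holds its last target.

## Task

Demould the clamp half: wind the wing key of the mould clockwise, part turn by part turn, until it comes to its stop and the ejector pins hold the casting fully up. Lift the casting out of the mould, set it down flat on the bench and let go so that you can take it the other way round, then lay it flat between the two end cheeks of the cooling fixture. Do not drop it, and leave the other things on the bench where they are.

Things in the scene. Friction and masses are not known exactly. Their poses are not given: they have to be found in the camera images.
- cavity (a point): Fixed mould: aluminium plate, 84 x 94 mm, top 51 mm above the bench. Point: middle of the cavity mouth, level with that top; z up, y along the 36 x 60 mm cavity (15 mm deep), -x towards the grey ratchet box, whose key axis is 74 mm away. Four guide pillars, 12 mm thick, 24 mm tall, at x +-27, y +-16 mm leave fingers room only at the casting's two ends (y).
- key_grip (a point): Middle of the key's flat steel bow with two wings: 36 mm wide (its x), 9 mm thick (its y), 28 mm tall, centre 93 mm above the bench and bottom edge 79 mm, on a vertical 10 mm shaft (z up). Toothed wheel and pawl lie below, up to 57 mm. The bow is higher than the pillars, so open fingers may swing round it.
- key (a joint): Key angle, rad, growing clockwise seen from above; starts at 0 to 0.75, stop at 5.36. Spring and pawl resist with 0.05 to 0.25 N m. The pawl holds every 0.524 rad: let go, the key runs back to its last click, so fully wound it rests at about 5.24. The pins travel 3.1 mm per rad, the first 2.5 mm before they touch the casting; fully wound it stands about 13.7 mm higher than at the start.
- casting_mid (a point): Black moulded clamp half, 34 (x) x 58 (y) x 14 (z) mm, 50 to 100 g, a groove 15 mm wide and 5 mm deep running along x across the middle of its upper face. Point: its centre, half-way up; z up. It starts in the cavity, its top 1 mm below the mould's top. Fully raised, its underside is still 1 to 2 mm below the mould's top, the rest stands clear.
- nest (a point): Fixed cooling fixture: dark base 78 x 110 mm, 10 mm thick; on it a white land 26 mm wide (x), and two white end cheeks, 42 mm wide (x), 20 mm taller than the land, inner faces 62 mm apart along y, with 4 mm lead-ins. Point: middle of the land's top, 18 mm above the bench; z up. The casting lies with its y along this y; the cheeks leave no room for fingers at its ends, only at its long sides.
- release_brush: Small wooden-handled brush, 10 x 130 x 10 mm, lying; bystander. Origin: centre of its underside.
- tweezers: Steel tweezers, 14 x 120 x 17 mm, lying behind the free patch of bench (about 200 mm deep, from the front edge) between mould and fixture; bystander. Origin: centre of its underside.
- driver: Small screwdriver, 12 x 141 x 12 mm, lying; bystander. Origin: centre of its underside.
- jig_block: Milled aluminium jig block with a ledge and two dowels, 40 x 60 x 34 mm; bystander. Origin: centre of its underside.
- brass_weight: Brass test weight, 22 mm across, 36 mm tall; bystander. Origin: centre of its underside.
- conn_box: Black connector box with a white cover, 44 x 62 x 30 mm; bystander. Origin: centre of its underside.
- small_bottle: Small dropper bottle, 29 mm across, 68 mm tall, standing; bystander. Origin: centre of its underside.
There are look-alikes about, which are no part of the job. Of the things like the part that bears casting_mid, leave any that is purple; of the rest the smaller one is meant.

How it is judged:
By the outcome, as a careful person would: the job done as asked, in the order asked, and still so for the second after the job is handed in, with the robot touching nothing.
It also fails if it takes over 72 s, if anything falls off the work surface, if the arm or the gripper's body presses on something with over 40 N, if the wrist force passes 120 N, or if a joint passes its speed limit or range.

## Working session

There is one attempt and no reset: what is moved stays moved. The work goes in short steps, Python scripts to look and compute and a shell command to move; the robot and the scene stay as the last step left them, time stands still between calls to the robot, and variables do not carry over. Pictures are saved under pics/ and viewed, and the job is handed in when it is done.

```bash
ls; mkdir -p pics; python3 - <<'E'
from bench import *
import cv2,numpy as np
print(get_state())
for n in ("top","side"):
    f=grab_frame(n); np.savez(f'{n}0.npz',**{k:np.array(v) for k,v in f.items()})
    cv2.imwrite(f'pics/{n}0.png',f['pixels']); print(n,f['fx'],f['fy'],f['cx'],f['cy'],f['dist_coeffs'],f['pose'])
E
```

```text
pics
{'t': 0.0, 'q': array([-1.3395205 ,  0.61591858, -0.01261458,  1.42493192,  0.00814005,
        1.1033997 , -0.04040012]), 'dq': array([ 0.00087571,  0.00010623, -0.00119228,  0.00065285, -0.00121962,
       -0.00122148, -0.00034322]), 'joint_efforts': array([ 4.96534667e-04, -4.69220066e+01,  2.59442758e-01, -1.71025747e+01,
        9.97482450e-03,  1.00040075e-02, -1.15044512e-05]), 'eef_pos': array([0.1655092 , 0.62776907, 0.23012764]), 'tcp_rot': array([ 0.79210096,  0.61038871, -0.00100899,  0.00082503]), 'ft_force': array([-0.41214654,  1.3061021 ,  0.14946499]), 'moment': array([-0.0006824 , -0.01689645, -0.0389832 ]), 'finger_gap': 0.08510016256002352}
top 448.7081473051453 448.7081473051453 318.79559921123627 200.61303234034202 [-0.08162503  0.          0.          0.          0.        ] [[ 0.01829615  0.9944516  -0.10359182  0.41594237]
 [-0.99970131  0.01651622 -0.01801399 -0.0459335 ]
 [-0.01620309  0.10389046  0.99445675  1.373526  ]
 [ 0.          0.          0.          1.        ]]
side 367.2461535839287 367.2461535839287 322.5836210094893 200.31457810089188 [-0.02023281  0.          0.          0.          0.        ] [[ 0.90088586  0.19650711 -0.38702665  0.07862123]
 [-0.43401969  0.4193611  -0.79734759 -1.032978  ]
 [ 0.00561945  0.88629635  0.46308444  0.69157892]
 [ 0.          0.          0.          1.        ]]
```

View pics/top0.png

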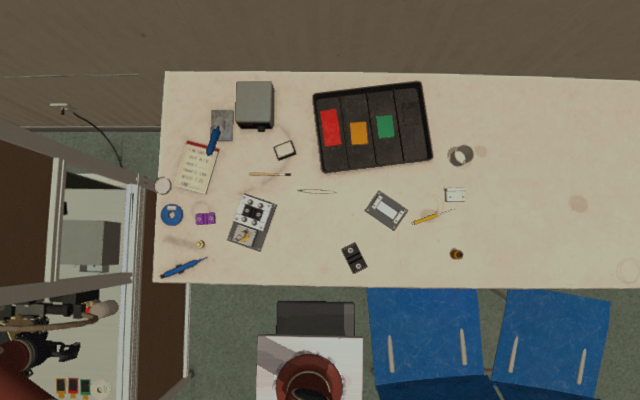

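View pics/side0.png

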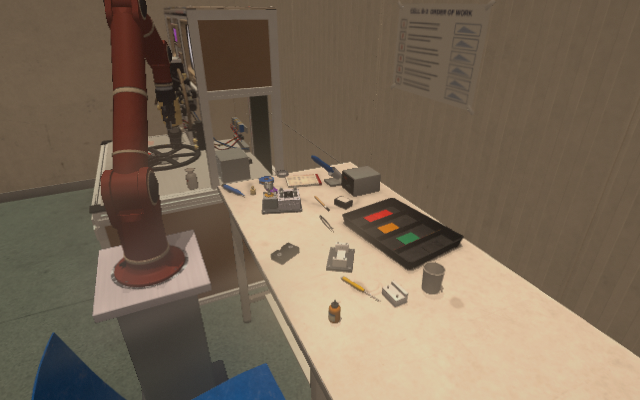

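The top view shows the mould near (250,222), with its ratchet and key at about (243,235). The fixture is at (386,210). There is a larger black look-alike at (354,257), a purple one at (205,218) and the tweezers at (318,191). I'll enlarge these next.

```bash
cat > h.py <<'E'
import numpy as np,cv2
from scipy.spatial.transform import Rotation as R
def load(n): return dict(np.load(n+'.npz'))
def grab(name,tag):
    from bench import grab_frame
    f=grab_frame(name); f={k:np.array(v) for k,v in f.items()}; np.savez(tag+'.npz',**f); return f
def K(f): return np.array([[f['fx'],0,f['cx']],[0,f['fy'],f['cy']],[0,0,1.]],float)
def ray(f,u,v):
    p=cv2.undistortPoints(np.array([[[u,v]]],float),K(f),f['dist_coeffs'])[0,0]
    d=f['pose'][:3,:3]@np.array([p[0],-p[1],-1]); return f['pose'][:3,3],d
def px(f,u,v,z):
    o,d=ray(f,u,v); return o+d*(z-o[2])/d[2]
def proj(f,P):
    P=np.atleast_2d(P); c=(P-f['pose'][:3,3])@f['pose'][:3,:3]; c=c*[1,-1,-1]
    return cv2.projectPoints(c.reshape(-1,1,3),np.zeros(3),np.zeros(3),K(f),f['dist_coeffs'])[0][:,0]
def cloud(f,u0,u1,v0,v1):
    us,vs=np.meshgrid(np.arange(u0,u1),np.arange(v0,v1))
    p=cv2.undistortPoints(np.stack([us.ravel(),vs.ravel()],1).astype(float)[:,None],K(f),f['dist_coeffs'])[:,0]
    z=f['z_map'][vs.ravel(),us.ravel()]
    c=np.stack([p[:,0]*z,-p[:,1]*z,-z],1)
    W=c@f['pose'][:3,:3].T+f['pose'][:3,3]; W[z==0]=np.nan
    return W.reshape(us.shape+(3,))
def crop(f,u0,u1,v0,v1,s,out):
    im=cv2.resize(f['pixels'][v0:v1,u0:u1],None,fx=s,fy=s,interpolation=cv2.INTER_CUBIC)
    for u in range((u0//10+1)*10,u1,10):
        cv2.line(im,(int((u-u0+.5)*s),0),(int((u-u0+.5)*s),6),(0,0,255),1); cv2.putText(im,str(u),(int((u-u0+.5)*s)-10,16),0,.35,(0,0,255),1)
    for v in range((v0//10+1)*10,v1,10):
        cv2.line(im,(0,int((v-v0+.5)*s)),(6,int((v-v0+.5)*s)),(0,0,255),1); cv2.putText(im,str(v),(8,int((v-v0+.5)*s)+4),0,.35,(0,0,255),1)
    cv2.imwrite(out,im)
E
python3 - <<'E'
from h import *
t=load('top0');s=load('side0')
crop(t,215,285,185,255,8,'pics/m0.png'); crop(t,360,415,185,235,10,'pics/n0.png')
crop(s,250,370,170,280,6,'pics/s0.png')
W=cloud(t,215,285,185,255)[...,2]*1000
for v in range(0,70,3): print(185+v,' '.join('%3.0f'%x for x in W[v,::3]))
E
```

```text
185   2   1  -8  -5   3   2   2   0  -0  -0  -4   3   1   4   4   2   2  -0  -4   2   4   2   1  -6
188   1  -3  -4  -0  -4  -3   1   0   1  -2   7  -1  -0   1  -4   0   0  -5   4  -4  -4  -8   1   1
191  -0  -2  -5  -0  -1   2  -1  -3  -3  -1   3   2   2   4   2   6  -1  -0  -2  -3   3  -1  -3  -1
194  -1  -3  -2  -3  -4  -1   3   4  -9  49  10  -0   4   3   7   7  -4   0  -4  -1   2   2  -4   2
197  -4  -1  -4  -1   6  -0  -2  -2  -5  42  49  48  49  11   3  -3   1   2   3  -0  -2   1   2   1
200  -0   5   4   1   2   4   2   4  -5  52  49  79  48  49  47  50   8   1   1   4  -3   1  -2   1
203   2  -1   4   0  -3   1   2   3   3  46  52  51  53  50  52  66  52  53  11   4  -2  -1   0  -1
206  -1  -0   4   1   1  -3   4   1  47  50  48  47  49  48  54  70  54  51  55  24   8   2   2   4
209   2  -3  -3  -2   1   2  -1   2  55  49  47  51  48  48  46  49  54  54  50  10  -6   2   1   0
212   1   0   4  -2  -3  -2  -1  -3  50  52  47  54  43  51  48  53  52  54  40   9  -2  -1  -2  -1
215  -7  -6   0  -4   2   3  -3  50  58  37  48  51  46  51  53  54  50  43  24   8   1   0  -2  -5

[... 599 characters left out ...]

236   2   4   3  -2  -1  12  10  48 103  90  57  59  55  46  10  10   4  -5  -3   2  -0  -3   1   0
239  -1  -5  -2  -1   9   9  50  98 105  58  56  50  50  25   9   7   8  -6  -5  -4   2   5   1   2
242  -3  -2  -1  -2  -0   1   7   5  51  52  51  47  54   4   8   8   4  -3  -7   4   0  -1   7   3
245  -8   3  -4   0  -4   1   1   2  -3   9   8  49  47   7  10   7  -1   4  -1  -1  -3   1   3  -2
248  -2   1   1  -3   3  -3  -3   0  -1  -1  -1   2  11   6  11   8   1   1  -1  -2  -1   0   2   2
251   0  -1   2  -2   4  -3   1   4   2   4   0  -0  -2  -2  -2  -1   0  -1   1  -2  -5  -1  -2  -5
254  -2  -4  -0   0   1   3   1   7   4  -4  -3   0  -2  -3  -5  -2  -2  -1   0   1  -2  -1  -2  -3
```

View pics/m0.png

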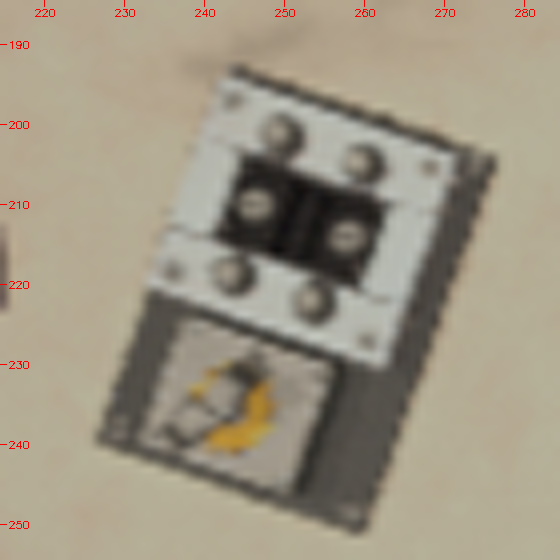

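View pics/n0.png

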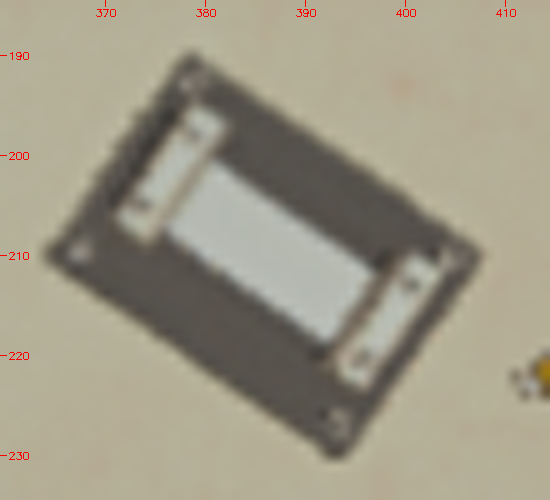

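View pics/s0.png

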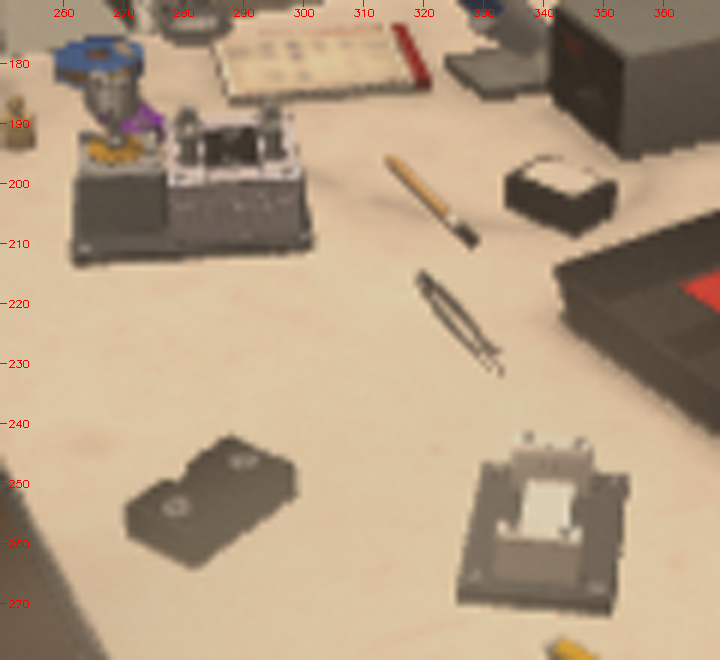

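```bash
python3 - <<'E'
from h import *
t=load('top0')
def c(x,y,u0,v0,s): return u0+(x+.5)/s-.5, v0+(y+.5)/s-.5
def show(n,pts,u0,v0,s,z):
    P=np.array([px(t,*c(x,y,u0,v0,s),z)[:2] for x,y in pts]); print(n,(P*1000).round(1).tolist(),'mean',(P.mean(0)*1000).round(1)); return P
def ang(a,b): d=b-a; return np.degrees(np.arctan2(d[1],d[0])),np.linalg.norm(d)*1000
m=show('cav',[(243,150),(388,200),(360,290),(215,238)],215,185,8,.051)
print(ang(m[1],m[0]),ang(m[2],m[3]),ang(m[3],m[0]),ang(m[2],m[1]))
m=show('plate',[(222,78),(458,152),(385,368),(148,288)],215,185,8,.051)
print(ang(m[1],m[0]),ang(m[2],m[3]),ang(m[3],m[0]),ang(m[2],m[1]))
p=show('pil',[(283,132),(363,160),(315,298),(235,270)],215,185,8,.075)
print(ang(p[1],p[0]),ang(p[3],p[0]))
k=show('key',[(245,367),(187,430)],215,185,8,.107); print(ang(k[1],k[0]))
n=show('land',[(215,162),(380,272),(330,345),(165,232)],360,185,10,.018)
print(ang(n[1],n[0]),ang(n[2],n[3]),ang(n[3],n[0]),ang(n[2],n[1]))
n=show('base',[(190,52),(483,255),(340,460),(45,255)],360,185,10,.010)
print(ang(n[1],n[0]),ang(n[2],n[3]),ang(n[3],n[0]),ang(n[2],n[1]))
n=show('cheek',[(200,103),(442,262),(358,390),(117,213)],360,185,10,.038)
print(ang(n[1],n[0]),ang(n[2],n[3]),ang(n[3],n[0]),ang(n[2],n[1]))
E
```

```text
cav [[542.0, 197.7], [524.3, 142.9], [490.7, 152.3], [509.0, 207.0]] mean [516.5 175. ]
(np.float64(72.08391249086164), np.float64(57.58879211454161)) (np.float64(71.49420678489827), np.float64(57.713963471975745)) (np.float64(-15.778810008539054), np.float64(34.28355689243134)) (np.float64(-15.614755011323744), np.float64(34.88184008078605))
plate [[568.8, 206.6], [542.6, 117.4], [462.0, 142.1], [489.9, 231.4]] mean [515.8 174.4]
(np.float64(73.61168475401254), np.float64(92.9649647486202)) (np.float64(72.63188826153842), np.float64(93.56754016786661)) (np.float64(-17.507164081101312), np.float64(82.70141385184608)) (np.float64(-17.08571070479464), np.float64(84.29188030947105))
pil [[546.5, 178.8], [536.8, 149.1], [486.1, 165.1], [495.8, 194.7]] mean [516.3 171.9]
(np.float64(71.78889972295643), np.float64(31.27305300461413)) (np.float64(-17.367965172099378), np.float64(53.21505361305035))
key [[459.5, 184.0], [436.8, 204.0]] mean [448.1 194. ]
(np.float64(-41.31521946931842), np.float64(30.187942846706825))
land [[559.9, -210.4], [527.2, -260.6], [504.8, -245.4], [538.3, -195.3]] 
[... 281 characters left out ...]
 [[594.4, -203.6], [533.6, -293.3], [470.4, -249.7], [531.4, -159.6]] mean [ 532.5 -226.6]
(np.float64(55.84621829340451), np.float64(108.45145645186972)) (np.float64(55.92745502363855), np.float64(108.77099168954531)) (np.float64(-34.844763881733044), np.float64(76.86438239908978)) (np.float64(-34.60757664430079), np.float64(76.70697799848404))
cheek [[575.4, -203.4], [528.9, -275.9], [490.2, -250.9], [541.9, -178.7]] mean [ 534.1 -227.2]
(np.float64(57.299314375694046), np.float64(86.22861947235386)) (np.float64(54.364160803651934), np.float64(88.77891654395881)) (np.float64(-36.36861045241398), np.float64(41.598570807037966)) (np.float64(-32.9835361891301), np.float64(46.059906770934745))
```

```bash
python3 - <<'E'
from h import *
t=load('top0');s=load('side0')
crop(t,0,200,60,400,1.75,'pics/l0.png'); crop(s,90,300,0,220,3.5,'pics/l1.png')
W=cloud(t,0,320,0,400).reshape(-1,3); W=np.vstack([W,cloud(s,0,640,0,400).reshape(-1,3)])
W=W[np.isfinite(W[:,0])]
for x0 in np.arange(-.1,.8,.05):
    r=[]
    for y0 in np.arange(0,.9,.05):
        m=(abs(W[:,0]-x0-.025)<.025)&(abs(W[:,1]-y0-.025)<.025)
        r.append('%5.2f'%np.percentile(W[m,2],98) if m.sum()>3 else '  .  ')
    print('%.2f'%x0,' '.join(r))
E
```

```text
-0.10  0.31  0.01  0.00 -0.00   .   -0.79 -0.79 -0.79 -0.79 -0.79 -0.79 -0.06 -0.04 -0.04 -0.05 -0.05 -0.05 -0.06
-0.05  0.39  0.43  0.45  0.01   .   -0.78 -0.79 -0.79 -0.78 -0.79 -0.79 -0.06 -0.04 -0.04 -0.05 -0.05 -0.05 -0.01
0.00  0.40  0.47  0.54  0.61  0.68  0.72 -0.79 -0.79 -0.79 -0.79 -0.79 -0.06 -0.05 -0.05 -0.06 -0.06 -0.05 -0.02
0.05  0.37  0.46  0.55  0.62  0.70  0.72 -0.79 -0.79 -0.79 -0.79 -0.79 -0.06 -0.06 -0.05 -0.05 -0.06 -0.05 -0.03
0.10  0.00  0.00  0.00  0.57  0.71  0.72  0.70  0.67  0.62  0.65  0.56  0.52  0.51 -0.05  0.32  0.26 -0.05  0.29
0.15 -0.69 -0.69 -0.69 -0.70 -0.79 -0.79 -0.79  0.65  0.66  0.65  0.63  0.55  0.50  0.35  0.35  0.19 -0.05  0.16
0.20 -0.79 -0.79 -0.79 -0.79 -0.79 -0.79 -0.79 -0.79 -0.79  0.34  0.43  0.46  0.52  0.37  0.37  0.42  0.41  0.43
0.25  0.00  0.00  0.00  0.00  0.00  0.00 -0.00  0.00 -0.00  0.00 -0.79  0.65  0.64  0.67  0.69  0.69  0.70  0.68
0.30  0.00  0.01  0.01  0.01  0.01  0.01  0.01  0.02  0.02  0.01 -0.79  0.67  0.64  0.06  0.24  0.58  0.62  0.63
0.35  0.01  0.00  0.01  0.01  0.00  0.00  0.01  0.02  0.00  0.01 -0.80  0.68  0.6
[... 235 characters left out ...]
0.06  0.06 -0.06   .  
0.50  0.01  0.00  0.06  0.07  0.06  0.01  0.02  0.01  0.02  0.02   .    0.68  0.64 -0.05 -0.05 -0.05 -0.04   .  
0.55  0.01  0.01  0.01  0.05  0.05  0.01  0.01  0.01  0.01  0.01  0.01  0.68  0.64  0.31  0.30  0.29  0.29  0.28
0.60  0.00  0.01  0.01  0.01  0.01  0.01  0.01  0.02  0.02  0.02   .    0.67  0.62 -0.06 -0.06 -0.05   .     .  
0.65  0.01  0.03  0.03  0.01  0.01  0.15  0.01  0.01  0.01  0.01   .     .     .     .     .     .     .     .  
0.70  0.00  0.03  0.03  0.01  0.01  0.13  0.02  0.02  0.01  0.01   .     .     .     .     .     .   -0.78   .  
0.75  0.01  0.00  0.09  0.09  0.09  0.08  0.07  0.01  0.00  0.00   .     .     .     .     .     .   -0.79 -0.79
```

View pics/l0.png

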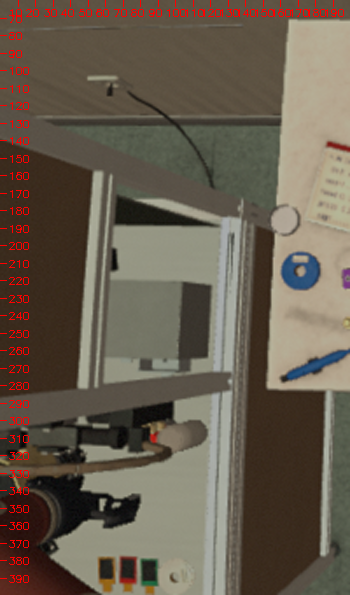

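View pics/l1.png

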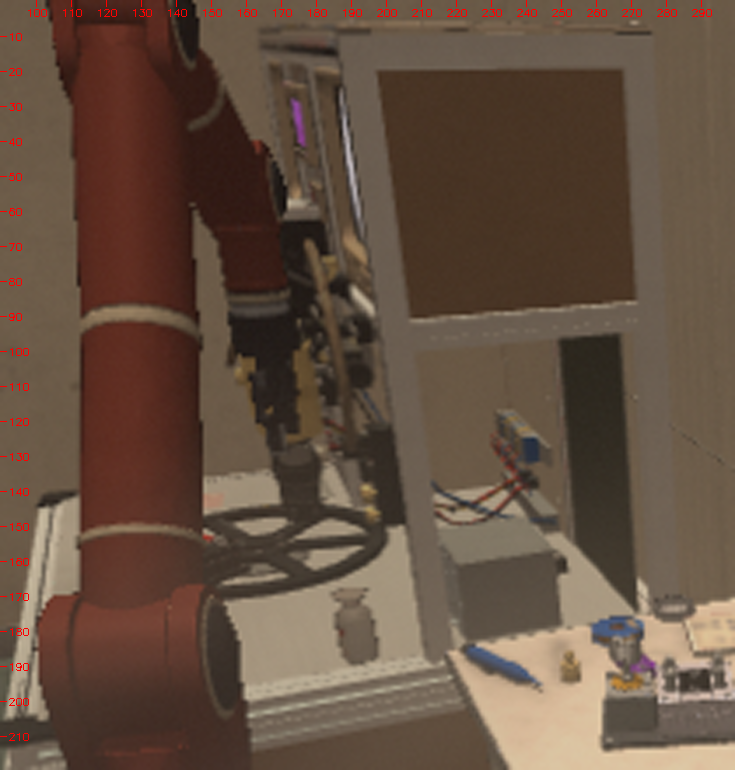

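```bash
cat >> h.py <<'E'
def delta(target,yaw=None,pos=None,rot=None):
    """translation first (current tool axes, units 30mm), then turn about tool (units 5deg); tool straight down, jaw yaw deg"""
    from bench import get_state
    s=get_state(); p=s['eef_pos']; r=R.from_quat(s['tcp_rot'])
    d=r.inv().apply(np.array(target)-p)/.03
    x=r.apply([1,0,0]); cy=np.degrees(np.arctan2(x[1],x[0]))
    out=f'pos {np.round(p*1000,1)} yaw {cy:.1f} shift {np.round(d,2)}'
    if yaw is not None:
        c,si=np.cos(np.radians(yaw)),np.sin(np.radians(yaw))
        g=R.from_matrix(np.array([[c,si,0],[si,-c,0],[0,0,-1]]).T)
        out+=f' turn {np.round(np.degrees((r.inv()*g).as_rotvec())/5,2)}'
    print(out,'q7 %.2f'%s['q'][6],'t %.1f'%s['t'],'F',np.round(s['ft_force'],1),'M',np.round(s['moment'],2),'gap %.4f'%s['finger_gap'])
E
python3 -m jog '0 0 0 -0.5 0 0 1; 0 0 0 -0.7 0 0 1;0 0 0 -0.9 0 0 1;0 0 0 -0.9 0 0 1;0 0 0 -0.9 0 0 1;0 0 0 -0.9 0 0 1;0 0 0 -0.7 0 0 1'
python3 - <<'E'
from h import *
delta([.4465,.195,.16],48.7)
E
```

```text
t: 0.68
eef_pos: [0.123, 0.4663, 0.2309]
tcp_rot: [0.792, 0.61, -0.001, 0.001]
ft_force: [-1.3, -0.1, 0.0]
finger_gap: 0.0854
pos [123.  466.3 230.9] yaw 75.2 shift [-5.99 12.73  2.38] turn [0.01 0.03 5.31] q7 -0.06 t 0.7 F [-1.3 -0.1  0. ] M [ 0.    0.02 -0.01] gap 0.0854
```

```bash
python3 -m jog '0 0 0 -.25 .5 0 1;0 0 0 -.4 .85 0 1;0 0 0 -.4 .85 0 1;0 0 0 -.43 .91 0 1;0 0 0 -.43 .91 0 1;0 0 0 -.43 .91 0 1;0 0 0 -.43 .91 0 1;0 0 0 -.43 .91 0.2 1;0 0 0 -.43 .91 .2 1;0 0 0 -.43 .91 .3 1;0 0 0 -.43 .91 .3 1;0 0 0 -.43 .91 .3 1;0 0 0 -.4 .85 .2 1;0 0 0 -.4 .85 .2 1;0 0 0 -.3 .68 .2 1;0 0 .8 0 0 0 1;0 0 .9 0 0 0 1;0 0 .9 0 0 0 1;0 0 .9 0 0 0 1;0 0 .9 0 0 0 1'
python3 - <<'E'
from h import *
delta([.4465,.195,.16],48.7)
t=grab('top','top1');s=grab('side','side1')
crop(t,200,300,175,275,6,'pics/m1.png');crop(s,200,330,110,230,5,'pics/s1.png')
E
```

```text
t: 2.35
eef_pos: [0.4478, 0.1965, 0.174]
tcp_rot: [0.895, 0.446, -0.0, -0.0]
ft_force: [-0.3, 0.3, -0.3]
finger_gap: 0.0854
pos [447.8 196.5 174. ] yaw 53.0 shift [-0.06 -0.    0.47] turn [-0.01  0.01  0.86] q7 0.60 t 2.4 F [-0.3  0.3 -0.3] M [ 0.    0.   -0.03] gap 0.0854
```

View pics/m1.png

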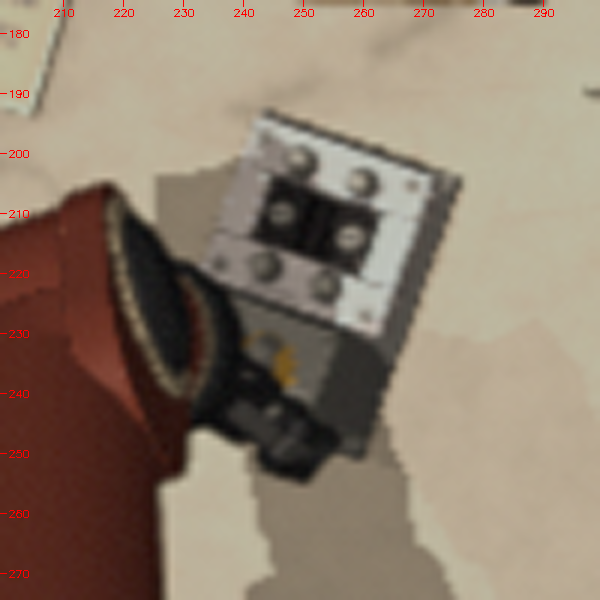

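View pics/s1.png

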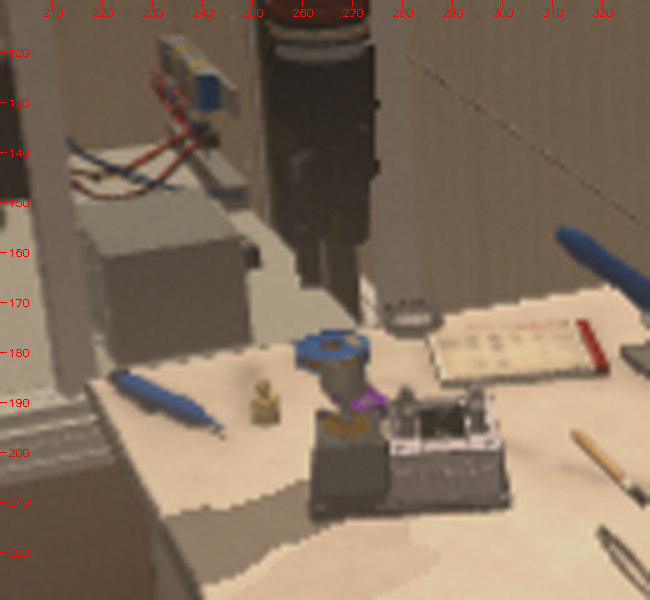

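```bash
python3 - <<'E'
from h import *
s=load('side0');t=load('top0')
# side points of key & mould
th=np.radians(-17.2);ct=np.array([.516,.1738]);ex=np.array([np.cos(th),np.sin(th)]);ey=np.array([-ex[1],ex[0]])
def mk(f,sc,u0,u1,v0,v1,out):
    im=cv2.resize(f['pixels'][v0:v1,u0:u1],None,fx=sc,fy=sc,interpolation=cv2.INTER_CUBIC)
    def poly(P,col):
        q=(proj(f,np.array(P))+.5-[u0,v0])*sc-.5
        cv2.polylines(im,[np.round(q*16).astype(np.int32)],True,col,1,cv2.LINE_AA,4)
    W=lambda x,y,z:[*(ct+ex*x+ey*y),z]
    poly([W(a*.042,b*.047,.051) for a,b in ((1,1),(1,-1),(-1,-1),(-1,1))],(0,0,255))
    poly([W(a*.018,b*.030,.051) for a,b in ((1,1),(1,-1),(-1,-1),(-1,1))],(0,255,0))
    for a in(1,-1):
        for b in (1,-1): poly([W(a*.027+.006*np.cos(k),b*.016+.006*np.sin(k),.075) for k in np.linspace(0,6,12)],(255,0,0))
    kc=ct-.074*ex; ka=np.radians(-41.3)
    e=np.array([np.cos(ka),np.sin(ka)]);g=np.array([-e[1],e[0]])
    for z in(.079,.107): poly([[*(kc+e*a*.018+g*b*.0045),z] for a,b in ((1,1),(1,-1),(-1,-1),(-1,1))],(255,0,255))
    cv2.imwrite(out,im)
mk(t,9,220,285,188,255,'pics/ov_t.png'); mk(s,12,255,310,170,220,'pics/ov_s.png')
E
```

```text
(no output)
```

View pics/ov_t.png

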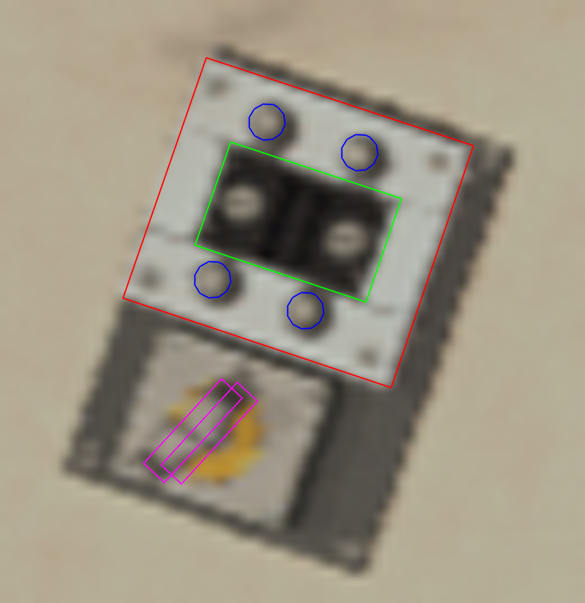

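View pics/ov_s.png

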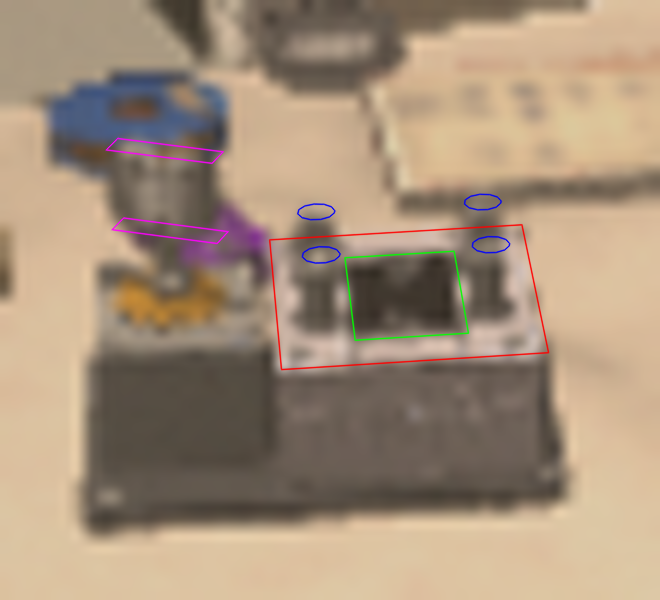

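```bash
python3 -m jog '0 0 .86 -.1 0 0 1;0 0 0 0 0 .5 1;0 0 0 0 0 .8 1;0 0 0 0 0 .8 1;0 0 0 0 0 .6 1;0 0 0 0 0 .3 1;0 0 0 0 0 0.05 1;0 0 0 0 0 0 .5;0 0 0 0 0 0 .3' 25
python3 - <<'E'
from h import *
delta([.446,.194,.082],48.7)
t=grab('top','top2');s=grab('side','side2')
crop(t,215,275,200,260,9,'pics/m2.png');crop(s,240,310,140,215,8,'pics/s2.png')
E
```

```text
t: 3.2
eef_pos: [0.4469, 0.1945, 0.0836]
tcp_rot: [0.91, 0.414, 0.001, -0.0]
ft_force: [-0.2, -0.6, 0.3]
finger_gap: 0.0636
pos [446.9 194.5  83.6] yaw 49.0 shift [-0.03 -0.01  0.05] turn [ 0.01 -0.02  0.05] q7 0.59 t 3.2 F [-0.2 -0.6  0.3] M [-0.01 -0.03  0.01] gap 0.0636
```

View pics/m2.png

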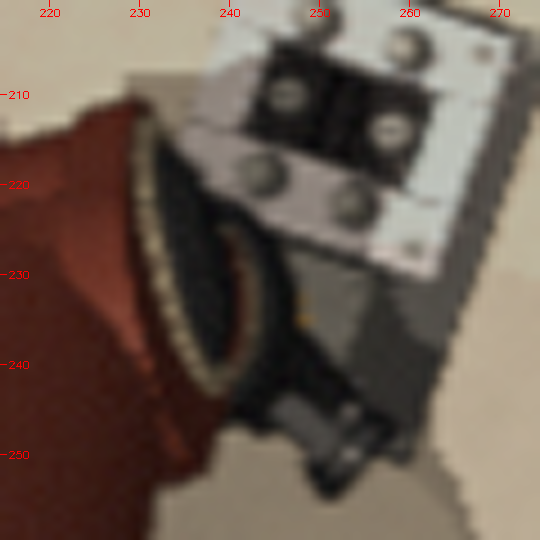

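View pics/s2.png

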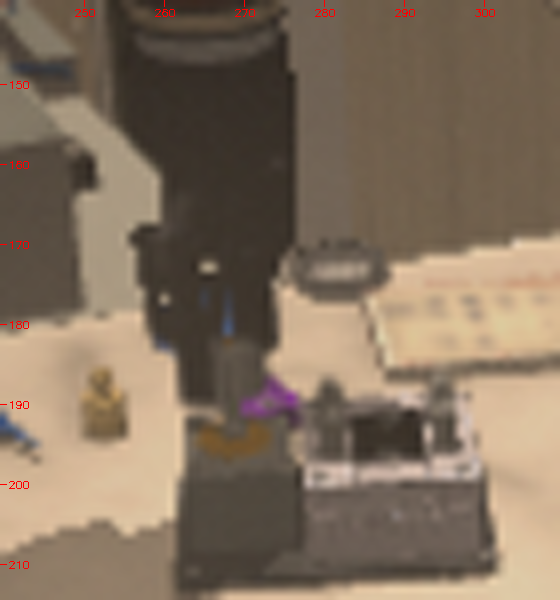

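The side view shows the bow at about (270,187), between the two fingers, so I'm closing on it.

```bash
python3 -m jog '0 0 0 0 0 0 .2;0 0 0 0 0 0 0.15;0 0 0 0 0 0 .1' ; python3 -m jog '0 0 0 0 0 0 .05;0 0 0 0 0 0 0;0 0 0 0 0 0 0;0 0 0 0 0 0 0;0 0 0 0 0 0 0;0 0 0 0 0 0 0' 60
python3 - <<'E'
from h import *
delta([.446,.194,.082],48.7)
E
```

```text
t: 3.55
eef_pos: [0.4488, 0.197, 0.0838]
tcp_rot: [0.91, 0.414, 0.004, -0.001]
ft_force: [6.7, 9.8, -6.8]
finger_gap: 0.0097
t: 4.05
eef_pos: [0.4491, 0.1973, 0.0839]
tcp_rot: [0.91, 0.414, 0.004, -0.001]
ft_force: [3.0, 5.1, -1.1]
finger_gap: 0.0078
pos [449.1 197.3  83.9] yaw 49.0 shift [-0.15 -0.01  0.06] turn [ 0.02 -0.09  0.05] q7 0.59 t 4.0 F [ 3.   5.1 -1.1] M [ 0.74 -0.45 -0.18] gap 0.0078
```

```bash
python3 -m jog '0 0 0 .13 0 0 0;0 0 0 0 0 0 0;0 0 0 0 0 0 0'
python3 - <<'E'
from h import *
delta([.446,.194,.082],48.7)
E
```

```text
t: 4.3
eef_pos: [0.4491, 0.1974, 0.0838]
tcp_rot: [0.91, 0.414, 0.0, -0.0]
ft_force: [-0.4, -0.2, 6.7]
finger_gap: 0.0076
pos [449.1 197.4  83.8] yaw 48.9 shift [-0.15 -0.01  0.06] turn [ 0.   -0.01  0.04] q7 0.58 t 4.3 F [-0.4 -0.2  6.7] M [-0.15  0.21 -0.1 ] gap 0.0076
```

```bash
for i in 1; do python3 -m jog '0 0 .6 0 0 0 0;0 0 1 0 0 0 0;0 0 1 0 0 0 0;0 0 1 0 0 0 0;0 0 .4 0 0 0 0;0 0 0 0 0 0 0'; done
python3 - <<'E'
from h import *
delta([.449,.1974,.082],28.9)
E
```

```text
t: 4.8
eef_pos: [0.4485, 0.1971, 0.0838]
tcp_rot: [0.968, 0.25, -0.0, 0.0]
ft_force: [-2.1, -0.2, 7.9]
finger_gap: 0.0076
pos [448.5 197.1  83.8] yaw 28.9 shift [ 0.02 -0.    0.06] turn [-0.    0.01  0.  ] q7 0.35 t 4.8 F [-2.1 -0.2  7.9] M [-0.28  0.33  0.06] gap 0.0076
```

```bash
J='import h;h.delta([.449,.1974,.082],0)'; python3 -m jog '0 0 1 0 0 0 0;0 0 1 0 0 0 0;0 0 1 0 0 0 0;0 0 1 0 0 0 0;0 0 1 0 0 0 0;0 0 1 0 0 0 0;0 0 1 0 0 0 0;0 0 1 0 0 0 0;0 0 1 0 0 0 0;0 0 0 0 0 0 0;0 0 0 0 0 0 0'|tail -2;python3 -c "$J"
python3 -m jog '0 0 1 0 0 0 0;0 0 1 0 0 0 0;0 0 1 0 0 0 0;0 0 1 0 0 0 0;0 0 1 0 0 0 0;0 0 1 0 0 0 0;0 0 1 0 0 0 0;0 0 1 0 0 0 0;0 0 1 0 0 0 0;0 0 0 0 0 0 0;0 0 0 0 0 0 0'|tail -2;python3 -c "$J"
```

```text
ft_force: [-4.4, -1.0, 9.6]
finger_gap: 0.008
pos [447.3 197.   83.8] yaw -16.0 shift [ 0.05 -0.03  0.06] turn [ 0.    0.04 -3.21] q7 -0.20 t 5.7 F [-4.4 -1.   9.6] M [-0.22  0.82  0.03] gap 0.0080
ft_force: [-6.3, 0.6, 13.3]
finger_gap: 0.0076
pos [446.3 197.8  83.8] yaw -61.0 shift [ 0.06 -0.07  0.06] turn [ 1.00e-02  7.00e-02 -1.22e+01] q7 -0.77 t 6.6 F [-6.3  0.6 13.3] M [0.09 1.18 0.07] gap 0.0076
```

```bash
J='import h;h.delta([.449,.1974,.082],0)'; python3 -m jog '0 0 0 -.08 .07 -0.03 0;0 0 1 0 0 0 0;0 0 1 0 0 0 0;0 0 1 0 0 0 0;0 0 1 0 0 0 0;0 0 1 0 0 0 0;0 0 1 0 0 0 0;0 0 1 0 0 0 0;0 0 1 0 0 0 0;0 0 1 0 0 0 0;0 0 0 0 0 0 0;0 0 0 0 0 0 0'|tail -2;python3 -c "$J"
python3 -m jog '0 0 1 0 0 0 0;0 0 1 0 0 0 0;0 0 1 0 0 0 0;0 0 1 0 0 0 0;0 0 1 0 0 0 0;0 0 1 0 0 0 0;0 0 0 0 0 0 0;0 0 0 0 0 0 0'|tail -2;python3 -c "$J"
```

```text
ft_force: [0.7, 1.9, 1.4]
finger_gap: 0.0074
pos [446.1 199.1  83.9] yaw -105.9 shift [ 0.03 -0.11  0.06] turn [-1.000e-02  1.000e-02 -2.118e+01] q7 -1.38 t 7.6 F [0.7 1.9 1.4] M [ 0.42 -0.12  0.09] gap 0.0074
ft_force: [2.7, 4.5, 1.1]
finger_gap: 0.0078
pos [446.5 199.7  83.9] yaw -135.8 shift [-0.01 -0.11  0.06] turn [-3.000e-02  2.000e-02 -2.716e+01] q7 -1.81 t 8.3 F [2.7 4.5 1.1] M [ 0.95 -0.4   0.12] gap 0.0078
```

```bash
J='import h;h.delta([.449,.1974,.082],0)'; python3 -m jog '0 0 1 -.04 0 0 0;0 0 1 0 0 0 0;0 0 1 0 0 0 0;0 0 1 0 0 0 0;0 0 1 0 0 0 0;0 0 1 0 0 0 0;0 0 0 0 0 0 0;0 0 0 0 0 0 0'|tail -2;python3 -c "$J"
python3 -m jog '0 0 1 0 0 0 0;0 0 1 0 0 0 0;0 0 .8 0 0 0 0;0 0 0 0 0 0 0;0 0 0 0 0 0 0'|tail -2;python3 -c "$J"
```

```text
ft_force: [2.1, 4.2, 1.8]
finger_gap: 0.0076
pos [447.3 200.1  83.9] yaw -165.8 shift [-0.03 -0.1   0.06] turn [-2.000e-02  3.000e-02 -3.316e+01] q7 -2.26 t 9.0 F [2.1 4.2 1.8] M [ 1.07 -0.51  0.12] gap 0.0076
ft_force: [3.2, 4.7, 0.8]
finger_gap: 0.0078
pos [447.7 200.2  83.9] yaw -179.8 shift [-0.04 -0.09  0.06] turn [-3.000e-02  3.000e-02 -3.596e+01] q7 -2.48 t 9.4 F [3.2 4.7 0.8] M [ 1.04 -0.67  0.13] gap 0.0078
```

```bash
J='import h;h.delta([.4465,.1995,.082],0)'; python3 -m jog '0 0 0 0 0 0 .3;0 0 0 0 0 0 .6;0 0 0 0 0 0 1;0 0 0 0 0 0 1;0 0 0 0 0 0 1;0 0 0 0 0 -.6 1;0 0 0 0 0 -.9 1;0 0 0 0 0 -.9 1;0 0 0 0 0 -.6 1;0 0 0 .6 -.5 0 1;0 0 0 .9 -.8 0 1;0 0 0 .9 -.8 0 1; 0 0 0 .6 -.5 0 1;0 0 0 0 0 0 1'|tail -2;python3 -c "$J"
python3 - <<'E'
from h import *
t=grab('top','top3');s=grab('side','side3')
crop(t,215,285,190,260,8,'pics/m3.png');crop(s,240,310,140,215,8,'pics/s3.png')
E
```

```text
ft_force: [-0.3, 0.1, 0.4]
finger_gap: 0.0854
pos [351.4 118.3 173.5] yaw 179.6 shift [-3.17  2.72  3.04] turn [-0.1  -0.04 35.91] q7 -2.57 t 10.6 F [-0.3  0.1  0.4] M [ 0.04  0.02 -0.03] gap 0.0854
```

View pics/m3.png

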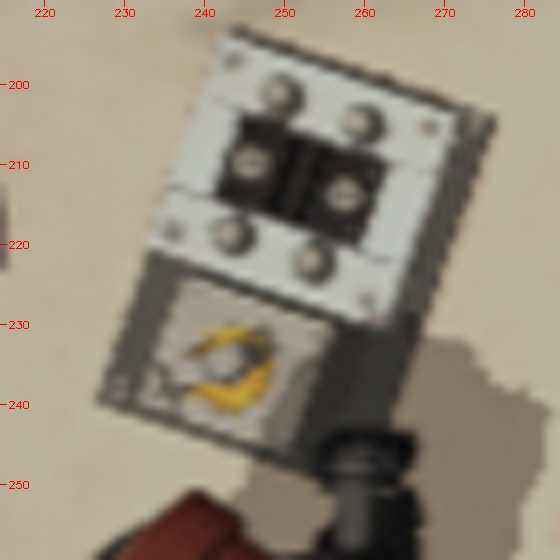

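View pics/s3.png

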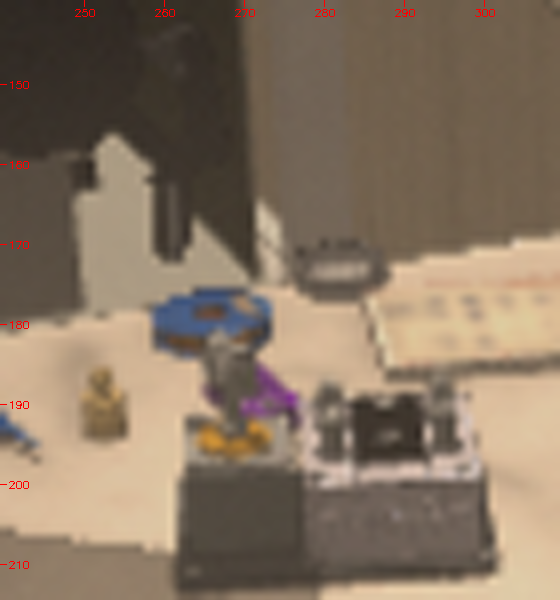

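```bash
python3 - <<'E'
from h import *
t=load('top3')
crop(t,226,258,218,248,18,'pics/k3.png')
t0=load('top0'); crop(t0,226,258,218,248,18,'pics/k0.png')
E
```

```text
(no output)
```

View pics/k3.png

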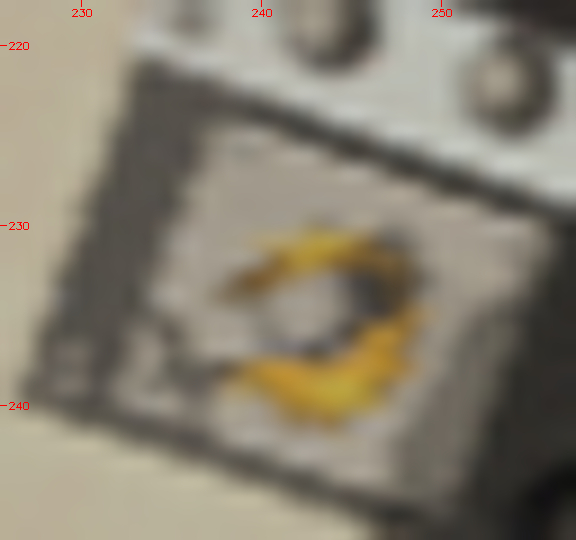

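View pics/k0.png

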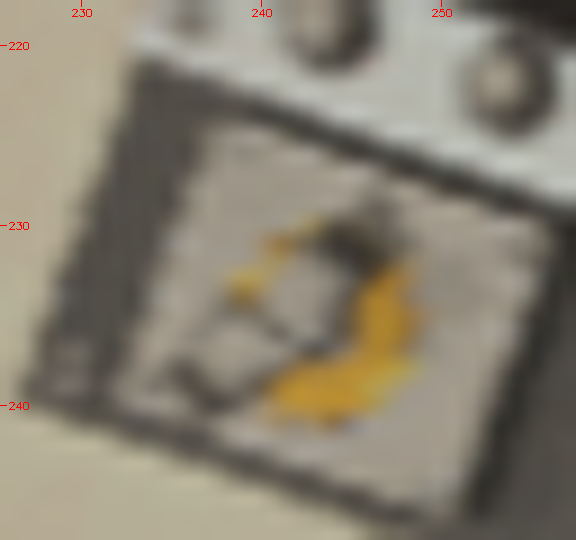

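```bash
python3 - <<'E'
from h import *
for n in('top0','top3'):
    W=cloud(load(n),226,258,222,250).reshape(-1,3); W=W[np.isfinite(W[:,0])]
    P=W[(W[:,2]>.083)&(W[:,2]<.115)]
    m=np.median(P[:,:2],0);
    u,s,vt=np.linalg.svd(P[:,:2]-P[:,:2].mean(0)); print(n,len(P),P.mean(0)*1000,np.degrees(np.arctan2(vt[0,1],vt[0,0])),s/np.sqrt(len(P))*1000)
W=load('side3'); C=cloud(W,258,285,178,200).reshape(-1,3); C=C[np.isfinite(C[:,0])]
P=C[(C[:,2]>.08)&(C[:,2]<.115)&(abs(C[:,0]-.447)<.04)&(abs(C[:,1]-.195)<.04)]
u,s,vt=np.linalg.svd(P[:,:2]-P[:,:2].mean(0)); print(len(P),P.mean(0)*1000,np.degrees(np.arctan2(vt[0,1],vt[0,0])),s/np.sqrt(len(P))*1000)
E
```

```text
top0 48 [445.24368058 196.56721408 102.27942154] 138.19130617422434 [10.16966323  2.95097905]
top3 44 [445.1169667  196.71929375 102.88900701] -72.51453165675345 [10.10123842  2.75649611]
48 [443.1787182  194.78516694  94.13528436] -70.82442479203657 [11.39682086  3.10856638]
```

```bash
J='import h;h.delta([.4465,.1995,.174],19)'; R='0 0 -1 0 0 0 1'; python3 -m jog '0 0 -1 0 0 0 1;0 0 -1 0 0 0 1;0 0 -1 0 0 0 1;0 0 -1 0 0 0 1;0 0 -1 0 0 0 1;0 0 -1 0 0 0 1;0 0 -1 0 0 0 1;0 0 -1 0 0 0 1;0 0 -1 0 0 0 1;0 0 -1 0 0 0 1;0 0 -1 0 0 0 1;0 0 -1 0 0 0 1;0 0 -1 0 0 0 1;0 0 -1 0 0 0 1;0 0 -1 0 0 0 1;0 0 -1 0 0 0 1;0 0 -1 0 0 0 1;0 0 -1 0 0 0 1;0 0 -1 0 0 0 1;0 0 -1 0 0 0 1' | tail -4
python3 -m jog '0 0 -1 0 0 0 1;0 0 -1 0 0 0 1;0 0 -1 0 0 0 1;0 0 -1 0 0 0 1;0 0 -1 0 0 0 1;0 0 -1 0 0 0 1;0 0 -1 0 0 0 1;0 0 -1 0 0 0 1;0 0 -1 0 0 0 1;0 0 -1 0 0 0 1;0 0 -1 0 0 0 1;0 0 -1 0 0 0 1;0 0 -1 0 0 0 1;0 0 -1 0 0 0 1;0 0 -1 0 0 0 1;0 0 -1 0 0 0 1;0 0 -1 0 0 0 1;0 0 -1 0 0 0 1;0 0 -1 0 0 0 1;0 0 0 0 0 0 1' | tail -4
python3 -c "$J"
```

```text
eef_pos: [0.3579, 0.1218, 0.1737]
tcp_rot: [0.767, -0.641, 0.001, -0.0]
ft_force: [-0.7, -0.6, 1.1]
finger_gap: 0.0855
eef_pos: [0.3578, 0.1217, 0.1736]
tcp_rot: [0.991, 0.131, 0.0, 0.0]
ft_force: [-0.2, 1.0, 0.4]
finger_gap: 0.0855
pos [357.8 121.7 173.6] yaw 15.0 shift [ 3.53 -1.74 -0.01] turn [ 0.  -0.  -0.8] q7 0.04 t 14.0 F [-0.2  1.   0.4] M [-0.06 -0.02 -0.04] gap 0.0855
```

```bash
J='import h;h.delta([.4465,.1995,.084],19)'; python3 -m jog '0 0 0 .5 -.25 0 1;0 0 0 .8 -.4 0 1;0 0 0 .8 -.4 0 1;0 0 0 .8 -.4 0 1;0 0 0 .63 -.29 0 1;0 0 -.8 0 0 0 1;0 0 0 0 0 .4 1;0 0 0 0 0 .8 1;0 0 0 0 0 .8 1;0 0 0 0 0 .6 1;0 0 0 0 0 .4 1;0 0 0 0 0 0 1' 25|tail -1;python3 -c "$J"
python3 -m jog '0 0 0 0 0 0 .5;0 0 0 0 0 0 .2;0 0 0 0 0 0 .15;0 0 0 0 0 0 .1;0 0 0 0 0 0 .05;0 0 0 0 0 0 0;0 0 0 0 0 0 0;0 0 0 0 0 0 0;0 0 0 0 0 0 0' 25 |tail -1;python3 -c "$J"
python3 -m jog '0 0 0 0 0 0 0;0 0 0 0 0 0 0;0 0 0 0 0 0 0' 60 |tail -1;python3 -c "$J"
```

```text
finger_gap: 0.0854
pos [444.4 198.6  81. ] yaw 18.8 shift [ 0.07 -0.   -0.1 ] turn [ 0.01  0.06 -0.03] q7 0.08 t 15.0 F [-0.2  0.3  0.3] M [0.04 0.01 0.01] gap 0.0854
finger_gap: 0.0087
pos [447.3 199.7  84.4] yaw 18.9 shift [-0.03 -0.    0.01] turn [-0.   -0.05 -0.02] q7 0.08 t 15.7 F [3.6 1.2 1.3] M [ 0.26 -0.54 -0.05] gap 0.0087
finger_gap: 0.0078
pos [447.3 199.7  84.5] yaw 18.9 shift [-0.03 -0.    0.02] turn [-0.   -0.05 -0.02] q7 0.08 t 16.0 F [4.7 3.1 5.4] M [ 0.36 -0.84 -0.14] gap 0.0078
```

```bash
J='import h;h.delta([.4465,.1995,.084],19)'; python3 -m jog '0 0 .6 0.03 0 0 0;0 0 1 0 0 0 0;0 0 1 0 0 0 0;0 0 1 0 0 0 0;0 0 1 0 0 0 0;0 0 1 0 0 0 0;0 0 1 0 0 0 0;0 0 1 0 0 0 0;0 0 1 0 0 0 0;0 0 1 0 0 0 0;0 0 1 0 0 0 0;0 0 .8 0 0 0 0;0 0 0 0 0 0 0'|tail -1;python3 -c "$J"
python3 -m jog '0 0 .6 0 0 0 0;0 0 .6 0 0 0 0;0 0 0 0 0 0 0;0 0 0 0 0 0 0'|tail -1;python3 -c "$J"
```

```text
finger_gap: 0.0079
pos [448.3 199.7  84.5] yaw -38.1 shift [-0.04  0.04  0.02] turn [-1.000e-02 -5.000e-02 -1.143e+01] q7 -0.61 t 17.1 F [5.9 0.4 4.4] M [ 0.27 -0.88  0.18] gap 0.0079
finger_gap: 0.0077
pos [448.4 199.5  84.5] yaw -44.0 shift [-0.05  0.05  0.02] turn [ -0.02  -0.05 -12.61] q7 -0.68 t 17.4 F [6.5 0.6 3.5] M [ 0.24 -0.9   0.18] gap 0.0077
```

```bash
J='import h;h.delta([.4465,.1995,.084],19)'; python3 -m jog '0 0 .6 0.05 -.03 0 0;0 0 .6 0 0 0 0;0 0 0 0 0 0 0;0 0 0 0 0 0 0'|tail -1;python3 -c "$J"
python3 -m jog '0 0 .6 0 0 0 0;0 0 .6 0 0 0 0;0 0 0 0 0 0 0;0 0 0 0 0 0 0'|tail -1;python3 -c "$J"
python3 -m jog '0 0 .6 0 0 0 0;0 0 .6 0 0 0 0;0 0 0 0 0 0 0;0 0 0 0 0 0 0'|tail -1;python3 -c "$J"
```

```text
finger_gap: 0.0081
pos [448.6 199.4  84.5] yaw -50.0 shift [-0.05  0.05  0.02] turn [-2.00e-02 -1.00e-02 -1.38e+01] q7 -0.76 t 17.7 F [3.3 1.  7.9] M [ 0.39 -0.51  0.18] gap 0.0081
finger_gap: 0.0081
pos [448.7 199.3  84.5] yaw -55.9 shift [-0.04  0.06  0.02] turn [-1.000e-02 -1.000e-02 -1.497e+01] q7 -0.83 t 18.1 F [2.8 1.7 7.5] M [ 0.33 -0.56  0.53] gap 0.0081
finger_gap: 0.0077
pos [448.7 199.3  84.6] yaw -61.3 shift [-0.04  0.06  0.02] turn [ 1.000e-02 -2.000e-02 -1.605e+01] q7 -0.90 t 18.4 F [2.6 0.1 9. ] M [ 0.05 -0.63  2.09] gap 0.0077
```

The moment jumped from 0.18 to 2.1 N m between −50° and −61°, so the key is at its stop. I'll back off the wind-up, let go and check.

```bash
J='import h;h.delta([.4465,.1995,.084],19)'; python3 -m jog '0 0 -.9 0 0 0 0;0 0 0 0 0 0 0'|tail -1;python3 -c "$J"
python3 -m jog '0 0 0 0 0 0 .3;0 0 0 0 0 0 .6;0 0 0 0 0 0 1;0 0 0 0 0 0 1;0 0 0 0 0 0 1;0 0 0 0 0 -.6 1;0 0 0 0 0 -.9 1;0 0 0 0 0 -.9 1;0 0 0 0 0 -.9 1;0 0 0 0 0 -.6 1;0 0 0 0 .5 0 1;0 0 0 0 .9 0 1;0 0 0 0 .9 0 1;0 0 0 0 .9 0 1;0 0 0 0 0 0 1'|tail -1;python3 -c "$J"
python3 - <<'E'
from h import *
t=grab('top','top4');s=grab('side','side4')
crop(t,215,285,190,260,8,'pics/m4.png');crop(s,250,310,165,215,12,'pics/s4.png')
W=cloud(t,226,258,222,250).reshape(-1,3); W=W[np.isfinite(W[:,0])]
P=W[(W[:,2]>.083)&(W[:,2]<.115)]
if len(P)>3:
    u,s,vt=np.linalg.svd(P[:,:2]-P[:,:2].mean(0)); print(len(P),P.mean(0)*1000,np.degrees(np.arctan2(vt[0,1],vt[0,0])),s/np.sqrt(len(P))*1000)
for n in('top0','top4'):
    Z=cloud(load(n),243,262,205,220)[...,2]*1000
    print(n);print(Z[::2].round(0).astype(int))
E
```

```text
finger_gap: 0.0075
pos [448.7 199.3  84.5] yaw -57.0 shift [-0.04  0.06  0.02] turn [-1.00e-02 -2.00e-02 -1.52e+01] q7 -0.84 t 18.6 F [4.1 0.5 7.2] M [ 0.23 -0.61  1.11] gap 0.0075
finger_gap: 0.0854
pos [360.8 144.1 199.8] yaw -57.8 shift [-0.02 -3.43  3.83] turn [  0.04   0.1  -15.35] q7 -1.01 t 19.8 F [-0.9 -0.5  0.6] M [ 0.08  0.03 -0.03] gap 0.0854
44 [446.15845183 196.19624227 103.12580426] -134.17147997657642 [10.39345641  2.63952772]
top0
[[                  60                   46                   54
                    49                   49                   45
                    36                   51                   51
                    53                   48                   50
                    53                   49                   71
                    76                   71                   77
                    71]
 [                  50                   44                   52
                    50                   51                   48
                    52                   47                   43
                    48                  
[... 2510 characters left out ...]
                   47                   50                   50
                    52                   47                   51
                    53]]
top4
[[53 65 63 61 62 67 60 52 47 49 53 49 52 56 70 74 77 78 68]
 [63 63 65 63 62 61 60 63 61 61 58 63 39 53 51 57 55 55 50]
 [64 62 65 60 61 60 62 64 55 60 60 62 63 61 60 58 62 57 38]
 [66 64 67 60 62 62 61 59 57 62 59 59 61 62 65 59 60 67 64]
 [66 68 67 68 61 62 60 54 57 61 61 63 62 61 63 61 65 67 62]
 [60 63 65 59 67 59 59 57 65 65 67 64 65 60 68 64 63 61 46]
 [76 60 53 57 51 39 60 58 59 63 63 66 61 66 64 58 64 50 49]
 [72 69 58 57 46 53 51 50 51 51 49 35 56 61 63 65 57 48 48]]<stdin>:10: RuntimeWarning: invalid value encountered in cast
```

View pics/m4.png

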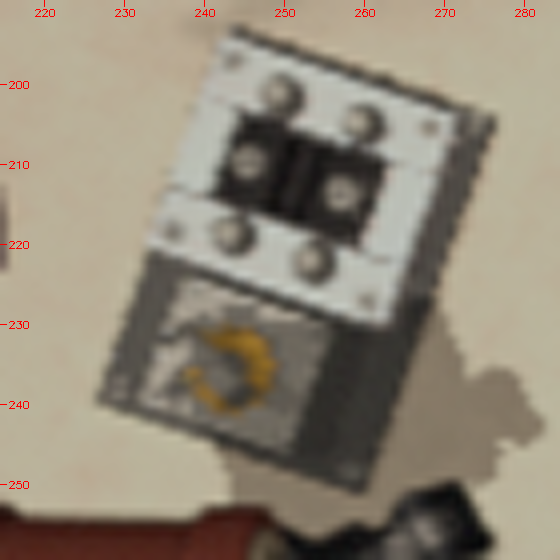

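View pics/s4.png

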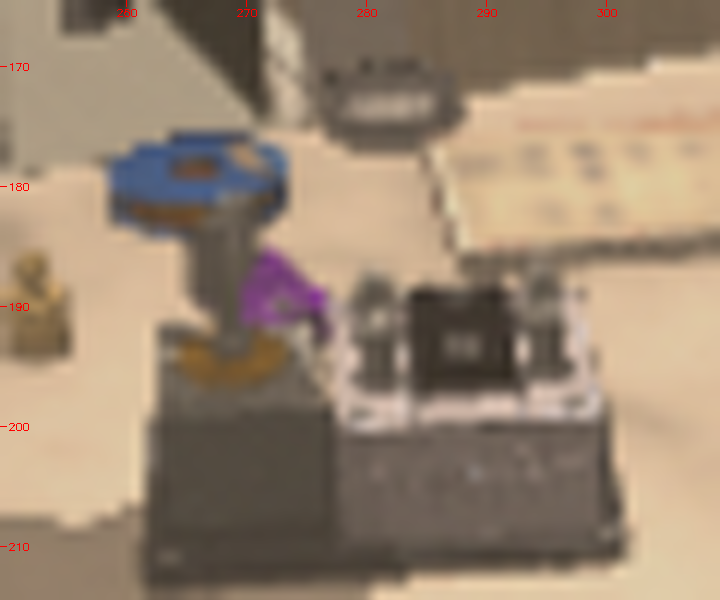

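```bash
python3 - <<'E'
from h import *
def fit(f,box,z0,z1,reg):
    W=cloud(f,*box).reshape(-1,3); W=W[np.isfinite(W[:,0])]
    m=(W[:,2]>z0)&(W[:,2]<z1)&(abs(W[:,0]-reg[0])<reg[2])&(abs(W[:,1]-reg[1])<reg[2])
    P=W[m]; 
    return P
t=load('top4');s=load('side4')
for n,f,b in(('top',t,(215,285,190,260)),('side',s,(250,315,165,215))):
    P=fit(f,b,.043,.059,(.516,.174,.08))
    # cut key box by x along mould axis
    th=np.radians(-17.2);ex=np.array([np.cos(th),np.sin(th)]);ey=np.array([-ex[1],ex[0]])
    q=(P[:,:2]-[.516,.1738]); a=q@ex*1000;b2=q@ey*1000
    for k in(a,b2): print(n,np.histogram(k,np.arange(-60,61,4))[0])
    # nest
    g=f
f=load('top4');P=cloud(f,355,420,180,235).reshape(-1,3);P=P[np.isfinite(P[:,0])];
A=P[P[:,2]>.006]; r=cv2.minAreaRect((A[:,:2]*1000).astype(np.float32)); print('nest top',r,len(A))
A=P[P[:,2]>.028]; print('cheeks',A.mean(0),cv2.minAreaRect((A[:,:2]*1000).astype(np.float32)))
f=load('side4');P=cloud(f,320,360,235,275).reshape(-1,3);P=P[np.isfinite(P[:,0])];
A=P[(P[:,2]>.006)]; r=cv2.minAreaRect((A[:,:2]*1000).astype(np.float32)); print('nest side',r,len(A))
crop(f,315,365,230,280,12,'pics/n4.png')
E
```

```text
top [31 24 24 12 25 39 38 33 27 35 34 19 18 16 19 19 15 18 18 33 34 32 31 39
 40 18  0  0  0  0]
top [ 0  0  0 13 42 37 36 38 43 35 37 31 25 28 34 41 39 36 35 23 24 31 33 27
 35 39 32  3  0  0]
side [ 9  9  8  2 10 12 12  7  7  8  8  8  7  9  6  7  8  8  7 12 10  7  6 10
 13  2  0  0  0  0]
side [ 0  0  3 19 19 12 13 15 25 16 18 15 11  7  3 17  9  8  9  3  4  8  6  3
  3  5  2  1  0  0]
nest top ((544.9191284179688, -229.31063842773438), (161.13414001464844, 193.21534729003906), 2.0774688720703125) 945
cheeks [ 0.53264414 -0.2262874   0.03670418] ((532.3901977539062, -226.17605590820312), (90.50408935546875, 42.0532112121582), 56.842140197753906)
nest side ((532.1211547851562, -226.86119079589844), (114.60987854003906, 77.58126068115234), 56.4161376953125) 620
```

View pics/n4.png

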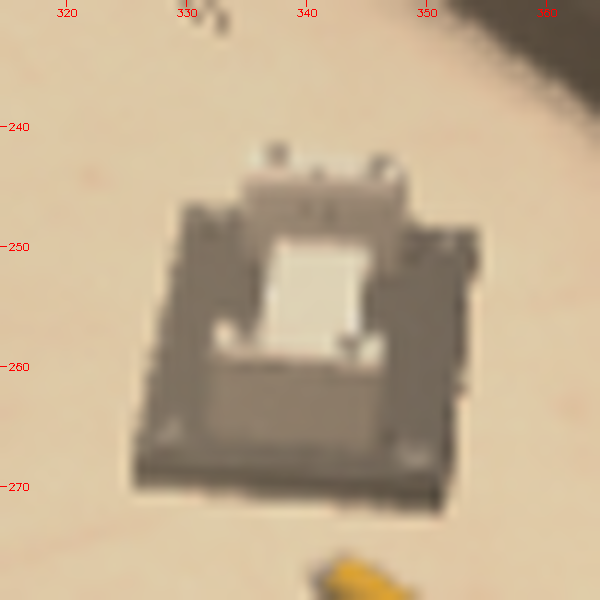

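```bash
J='import h;h.delta([.5167,.175,.12],72.8)'; python3 -m jog '0 0 -1 0 0 0 1;0 0 -1 0 0 0 1;0 0 -1 0 0 0 1;0 0 -1 0 0 0 1;0 0 -1 0 0 0 1;0 0 -1 0 0 0 1;0 0 -1 0 0 0 1;0 0 -1 0 0 0 1;0 0 -1 0 0 0 1;0 0 -1 0 0 0 1;0 0 -1 0 0 0 1;0 0 -1 0 0 0 1;0 0 -1 0 0 0 1;0 0 -1 0 0 0 1;0 0 -1 0 0 0 1;0 0 -1 0 0 0 1;0 0 -1 0 0 0 1;0 0 -1 0 0 0 1;0 0 -1 0 0 0 1;0 0 -1 0 0 0 1' | tail -1
python3 -m jog '0 0 -1 0 0 0 1;0 0 -1 0 0 0 1;0 0 -1 0 0 0 1;0 0 -1 0 0 0 1;0 0 -1 0 0 0 1;0 0 -1 0 0 0 1;0 0 0 0 0 0 1' | tail -1
python3 -c "$J"
```

```text
finger_gap: 0.0855
finger_gap: 0.085
pos [368.1 147.9 200.6] yaw 72.5 shift [2.35 4.45 2.69] turn [ 0.   -0.01 -0.06] q7 0.92 t 22.2 F [-0.1 -1.  -1.1] M [ 0.03 -0.02  0.03] gap 0.0850
```

```bash
J='import h;h.delta([.5167,.175,.05],72.8)'; python3 -m jog '0 0 0 .3 .5 0 1;0 0 0 .4 .8 0 1;0 0 0 .4 .8 0 1;0 0 0 .45 .8 0 1;0 0 0 .4 .8 0 1;0 0 0 .4 .75 0 1;0 0 0 0 0 .5 1;0 0 0 0 0 .8 1;0 0 0 0 0 .9 1;0 0 0 0 0 .8 1;0 0 0 0 0 .5 1;0 0 0 0 0 0 .9;0 0 0 0 0 0 .85;0 0 0 0 0 0 .85' 25| tail -1
python3 -c "$J"
python3 - <<'E'
from h import *
t=grab('top','top5');s=grab('side','side5')
crop(t,215,285,190,260,8,'pics/m5.png');crop(s,250,320,145,215,9,'pics/s5.png')
E
```

```text
finger_gap: 0.0729
pos [516.7 174.7  96.5] yaw 72.4 shift [ 0.01 -0.01  1.55] turn [ 0.02 -0.01 -0.08] q7 1.04 t 23.3 F [-0.5 -0.4  0.6] M [-0.02 -0.    0.05] gap 0.0729
```

View pics/m5.png

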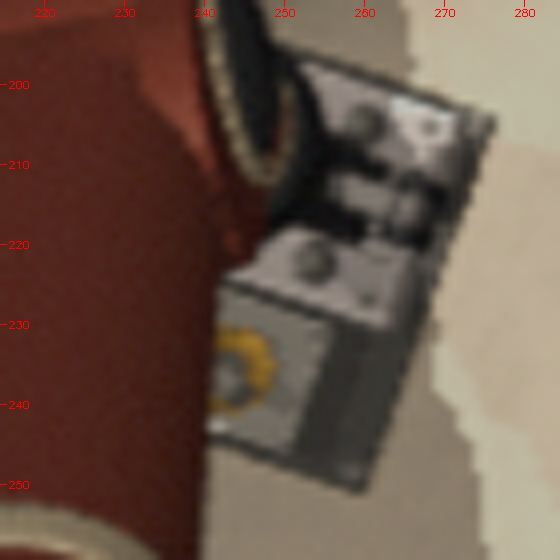

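View pics/s5.png

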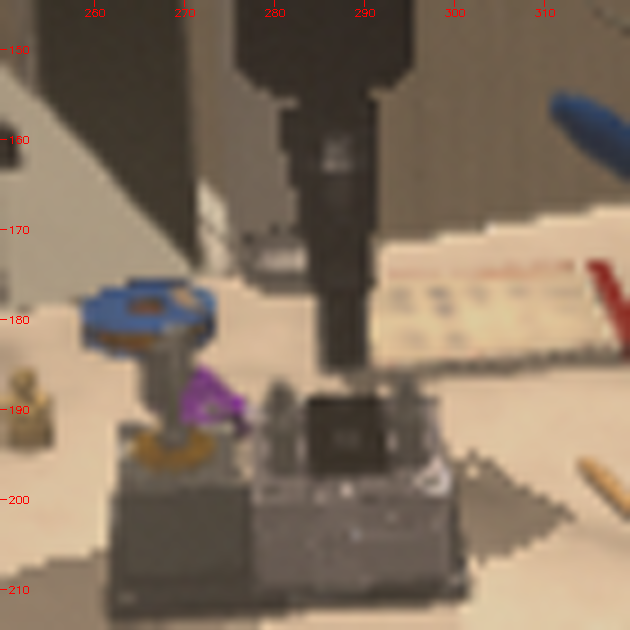

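```bash
J='import h;h.delta([.5167,.175,.05],72.8)'; python3 -m jog '0 0 0 0 0 .4 .85;0 0 0 0 0 .5 .85;0 0 0 0 0 .4 .85;0 0 0 0 0 .1 .85;0 0 0 0 0 0 .85'| tail -2
python3 -c "$J"
python3 -m jog '0 0 0 0 0 .06 .83;0 0 0 0 0 .06 .8;0 0 0 0 0 0 .8'| tail -2; python3 -c "$J"
```

```text
ft_force: [0.9, 0.1, -0.2]
finger_gap: 0.0724
pos [515.5 174.3  53.9] yaw 72.4 shift [0.03 0.03 0.13] turn [-0.    0.   -0.08] q7 1.06 t 23.9 F [ 0.9  0.1 -0.2] M [-0.03 -0.01 -0.02] gap 0.0724
ft_force: [-1.3, -0.6, 0.2]
finger_gap: 0.0686
pos [515.9 174.4  50.7] yaw 72.4 shift [0.03 0.02 0.02] turn [ 0.01 -0.01 -0.07] q7 1.06 t 24.1 F [-1.3 -0.6  0.2] M [ 0. -0.  0.] gap 0.0686
```

```bash
J='import h;h.delta([.5167,.175,.05],72.8)'; python3 -m jog '0 0 0 0 0 .05 .77;0 0 0 0 0 .05 .75;0 0 0 0 0 0 .75'| tail -2; python3 -c "$J"
python3 -m jog '0 0 0 0 0 .04 .75;0 0 0 0 0 0 .75'| tail -2; python3 -c "$J"
python3 -m jog '0 0 0 0 0 .04 .75;0 0 0 0 0 0 .75'| tail -2; python3 -c "$J"
```

```text
ft_force: [-1.0, -0.0, -0.7]
finger_gap: 0.0639
pos [515.4 174.2  47. ] yaw 72.4 shift [ 0.04  0.03 -0.1 ] turn [-0.    0.   -0.07] q7 1.06 t 24.4 F [-1.  -0.  -0.7] M [0.   0.03 0.02] gap 0.0639
ft_force: [0.3, 0.7, 0.2]
finger_gap: 0.0641
pos [515.4 174.3  45.8] yaw 72.4 shift [ 0.04  0.03 -0.14] turn [-0.    0.   -0.07] q7 1.06 t 24.5 F [0.3 0.7 0.2] M [-0.    0.03  0.04] gap 0.0641
ft_force: [-0.9, 0.1, 2.7]
finger_gap: 0.0639
pos [515.7 174.3  45.1] yaw 72.4 shift [ 0.03  0.03 -0.16] turn [ 0.   -0.   -0.07] q7 1.06 t 24.7 F [-0.9  0.1  2.7] M [-0.05  0.16  0.  ] gap 0.0639
```

```bash
J='import h;h.delta([.5167,.175,.0475],72.8)'; python3 -m jog '0 0 -.07 0 0 -.09 .75;0 0 0 0 0 0 .7;0 0 0 0 0 0 .66;0 0 0 0 0 0 .62;0 0 0 0 0 0 .58;0 0 0 0 0 0 .58' 20| tail -2; python3 -c "$J"
```

```text
ft_force: [0.6, 1.9, 5.1]
finger_gap: 0.0577
pos [516.2 175.3  48. ] yaw 72.8 shift [-0.    0.02  0.02] turn [ 0.01 -0.02  0.  ] q7 1.06 t 25.2 F [0.6 1.9 5.1] M [ 0.55 -0.02 -0.01] gap 0.0577
```

```bash
J='import h;h.delta([.5167,.175,.0475],72.8)'; python3 -m jog '0 0 0 .04 0 0 .5;0 0 0 0 0 0 .5;0 0 0 0 0 0 .5;0 0 0 0 0 0 .5' 70| tail -2; python3 -c "$J"
python3 -m jog '0 0 0 0 0 -.05 .5;0 0 0 0 0 -.1 .5;0 0 0 0 0 -.15 .5;0 0 0 0 0 0 .5;0 0 0 0 0 0 .5'| tail -2; python3 -c "$J"
```

```text
ft_force: [-0.9, 1.4, 7.6]
finger_gap: 0.0561
pos [516.3 175.3  48.4] yaw 72.8 shift [-0.01  0.02  0.03] turn [ 0.01 -0.01 -0.01] q7 1.06 t 25.5 F [-0.9  1.4  7.6] M [0.22 0.25 0.03] gap 0.0561
ft_force: [0.2, -0.3, -0.2]
finger_gap: 0.056
pos [515.7 175.   56.3] yaw 72.8 shift [0.01 0.03 0.29] turn [-0.    0.01 -0.01] q7 1.06 t 25.9 F [ 0.2 -0.3 -0.2] M [0.04 0.01 0.03] gap 0.0560
```

```bash
J='import h;h.delta([.47,0.01,.1],72.8)'; python3 -m jog '0 0 0 0 0 -.2 .5;0 0 0 0 0 -.4 .5;0 0 0 0 0 -.6 .5;0 0 0 0 0 -.6 .5;0 0 0 0 0 -.3 .5;0 0 0 0 0 0 .5;0 0 0 0 0 0 .5'| tail -2; python3 -c "$J"
python3 - <<'E'
from h import *
s=grab('side','side6');t=grab('top','top6')
crop(s,250,320,145,215,9,'pics/s6.png')
for p in((318,191),(300,193),(337,192)): print(px(t,*p,.005))
for p in((354,245),(343,262),(366,266),(352,270)): print(px(t,*p,.01))
crop(t,200,420,170,290,3.6,'pics/m6.png')
E
```

```text
ft_force: [-0.1, -0.0, -0.6]
finger_gap: 0.0563
pos [515.8 175.4 119.5] yaw 72.8 shift [-5.72  0.17  0.65] turn [ 0. -0. -0.] q7 1.04 t 26.5 F [-0.1 -0.  -0.6] M [-0.02  0.03  0.01] gap 0.0563
[ 0.58816648 -0.01815413  0.005     ]
[0.58107424 0.03708315 0.005     ]
[ 0.58602433 -0.07657235  0.005     ]
[ 0.42478996 -0.13018067  0.01      ]
[ 0.37311471 -0.09762309  0.01      ]
[ 0.36231298 -0.16706922  0.01      ]
[ 0.34963444 -0.12504578  0.01      ]
```

View pics/s6.png

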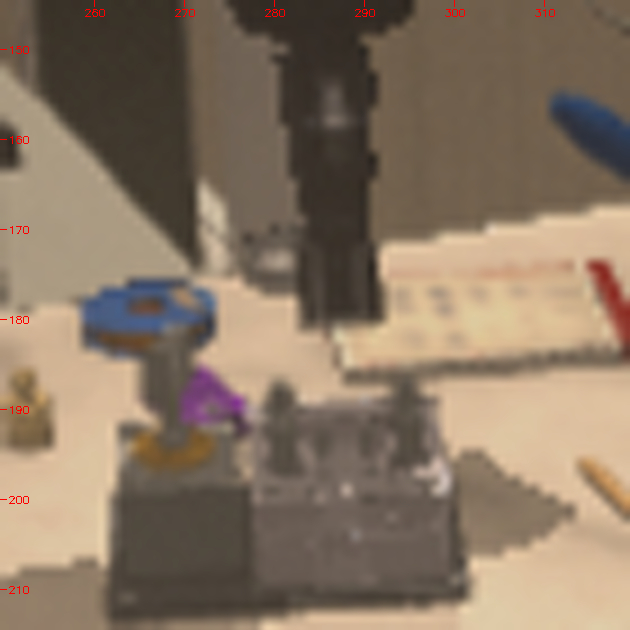

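View pics/m6.png

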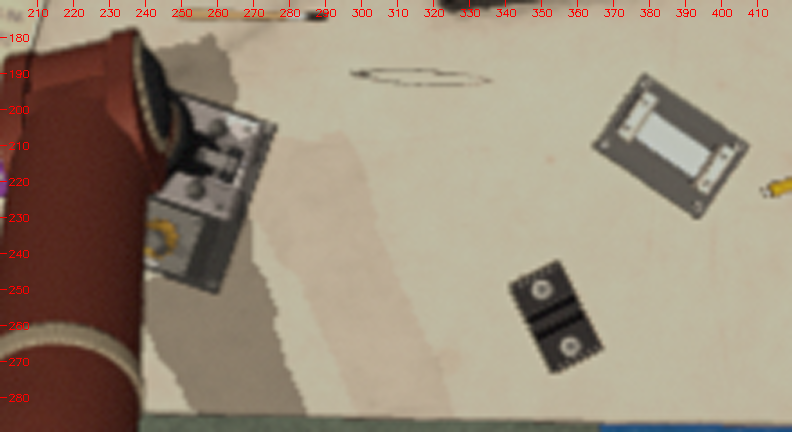

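```bash
J='import h;h.delta([.485,0.0,.01],72.8)'; python3 -m jog '0 0 0 -.3 0.04 0 .5;0 0 0 -.5 0.06 0 .5;0 0 0 -.7 .1 0 .5;0 0 0 -.7 .1 0 .5;0 0 0 -.7 .1 0 .5;0 0 0 -.7 .1 0 .5;0 0 0 -.7 .1 0 .5;0 0 0 -.7 .1 0 .5;0 0 0 -.6 .05 0 .5;0 0 0 -.3 0 0 .5;0 0 0 0 0 .3 .5;0 0 0 0 0 .6 .5;0 0 0 0 0 .8 .5;0 0 0 0 0 .8 .5;0 0 0 0 0 .6 .5;0 0 0 0 0 .3 .5;0 0 0 0 0 0 .5;0 0 0 0 0 0 .5'| tail -2; python3 -c "$J"
python3 - <<'E'
from h import *
s=grab('side','side7')
crop(s,270,340,165,235,9,'pics/s7.png')
E
```

```text
ft_force: [-0.6, -0.5, -0.9]
finger_gap: 0.056
pos [4.849e+02 2.000e-01 1.710e+01] yaw 72.8 shift [-0.01  0.01  0.24] turn [-0.01 -0.    0.01] q7 1.38 t 28.1 F [-0.6 -0.5 -0.9] M [-0.   -0.05  0.04] gap 0.0560
```

View pics/s7.png

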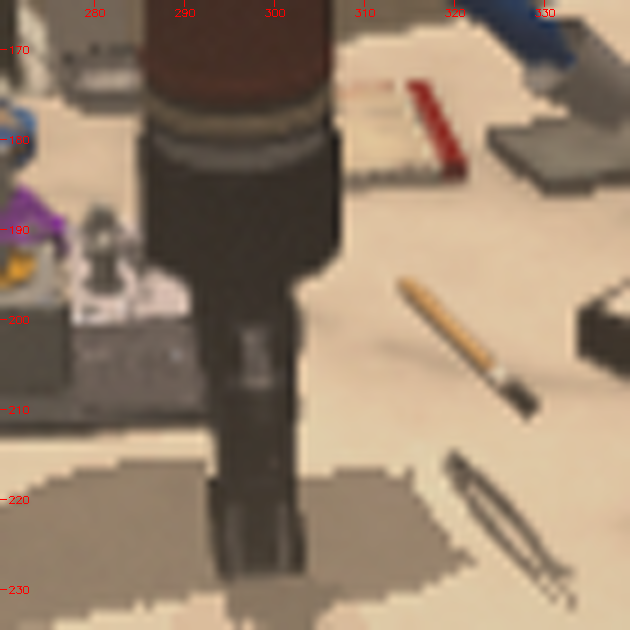

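```bash
J='import h;h.delta([.485,0.0,.0],72.8)'; python3 -m jog '0 0 0 0 0 .2 .5;0 0 0 0 0 .2 .5;0 0 0 0 0 .1 .5;0 0 0 0 0 0 .5;0 0 0 0 0 0 .5'| tail -2; python3 -c "$J"
python3 -m jog '0 0 0 0 0 .03 .5;0 0 0 0 0 0.02 .5;0 0 0 0 0 0 .5'| tail -2; python3 -c "$J"
```

```text
ft_force: [-0.7, 0.3, -1.0]
finger_gap: 0.0563
pos [ 4.849e+02 -3.000e-01  2.400e+00] yaw 72.8 shift [ 0.01 -0.    0.08] turn [-0.  0. -0.] q7 1.38 t 28.6 F [-0.7  0.3 -1. ] M [ 0.   -0.02 -0.02] gap 0.0563
ft_force: [0.2, 0.0, -0.6]
finger_gap: 0.0558
pos [ 4.85e+02 -3.00e-01  1.00e+00] yaw 72.8 shift [ 0.01 -0.    0.03] turn [ 0. -0. -0.] q7 1.38 t 28.8 F [ 0.2  0.  -0.6] M [0.02 0.   0.02] gap 0.0558
```

```bash
J='import h;h.delta([.485,0.0,.0],72.8)'; python3 -m jog '0 0 0 0 0 .03 .5;0 0 0 0 0 0 .5'| tail -2; python3 -c "$J"
python3 -m jog '0 0 0 0 0 .03 .5;0 0 0 0 0 0 .5'| tail -2; python3 -c "$J"
```

```text
ft_force: [0.1, 0.1, 0.2]
finger_gap: 0.0561
pos [ 4.849e+02 -3.000e-01 -0.000e+00] yaw 72.8 shift [ 0.01 -0.   -0.  ] turn [-0.  0. -0.] q7 1.38 t 29.0 F [0.1 0.1 0.2] M [ 0.01  0.03 -0.04] gap 0.0561
ft_force: [0.3, 0.6, 0.1]
finger_gap: 0.0558
pos [ 4.851e+02 -3.000e-01 -8.000e-01] yaw 72.8 shift [ 0.01 -0.   -0.03] turn [ 0. -0. -0.] q7 1.38 t 29.2 F [0.3 0.6 0.1] M [ 0.07 -0.   -0.01] gap 0.0558
```

```bash
J='import h;h.delta([.485,0.0,.0],72.8)'; python3 -m jog '0 0 0 0 0 .03 .5;0 0 0 0 0 0 .5'| tail -2; python3 -c "$J"
python3 -m jog '0 0 0 0 0 .03 .5;0 0 0 0 0 0 .5'| tail -2; python3 -c "$J"
```

```text
ft_force: [-2.1, 0.1, 8.7]
finger_gap: 0.0562
pos [ 4.851e+02 -3.000e-01 -9.000e-01] yaw 72.8 shift [ 0.01 -0.01 -0.03] turn [ 0. -0. -0.] q7 1.38 t 29.3 F [-2.1  0.1  8.7] M [0.18 0.3  0.06] gap 0.0562
ft_force: [-3.2, -0.8, 16.4]
finger_gap: 0.0562
pos [ 4.851e+02 -3.000e-01 -9.000e-01] yaw 72.8 shift [ 0.01 -0.01 -0.03] turn [ 0.01 -0.01 -0.01] q7 1.39 t 29.5 F [-3.2 -0.8 16.4] M [0.29 0.53 0.04] gap 0.0562
```

```bash
J='import h;h.delta([.485,0.0,.1],-17.2)'; python3 -m jog '0 0 0 0 0 -.04 .5;0 0 0 0 0 0 .66;0 0 0 0 0 0 .7;0 0 0 0 0 0 .8;0 0 0 0 0 0 1;0 0 0 0 0 0 1;0 0 0 0 0 -.4 1;0 0 0 0 0 -.8 1;0 0 0 0 0 -.9 1;0 0 0 0 0 -.6 1; 0 0 0 0 0 -.3 1;0 0 0 0 0 0 1' 20| tail -2; python3 -c "$J"
python3 - <<'E'
from h import *
s=grab('side','side8');t=grab('top','top8')
crop(s,260,340,175,245,8,'pics/s8.png')
crop(t,280,340,195,255,9,'pics/m8.png')
E
```

```text
ft_force: [0.3, -0.3, -0.5]
finger_gap: 0.0857
pos [ 4.862e+02 -3.000e-01  9.000e+01] yaw 72.8 shift [-0.   -0.04 -0.33] turn [ 0.02 -0.04 18.  ] q7 1.36 t 30.5 F [ 0.3 -0.3 -0.5] M [0.05 0.02 0.01] gap 0.0857
```

View pics/s8.png

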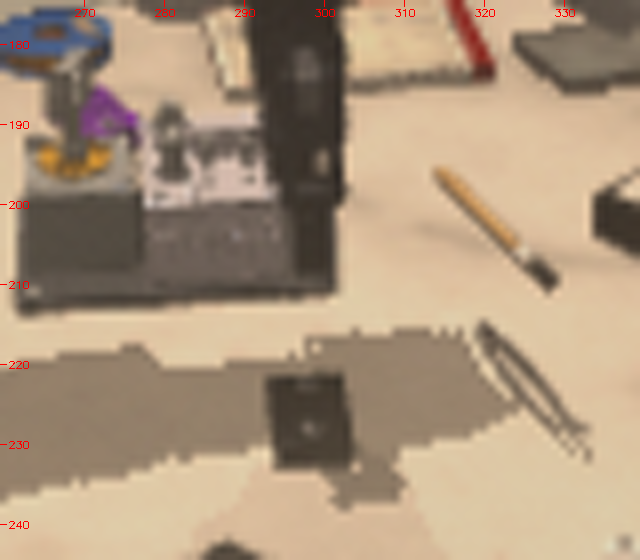

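View pics/m8.png

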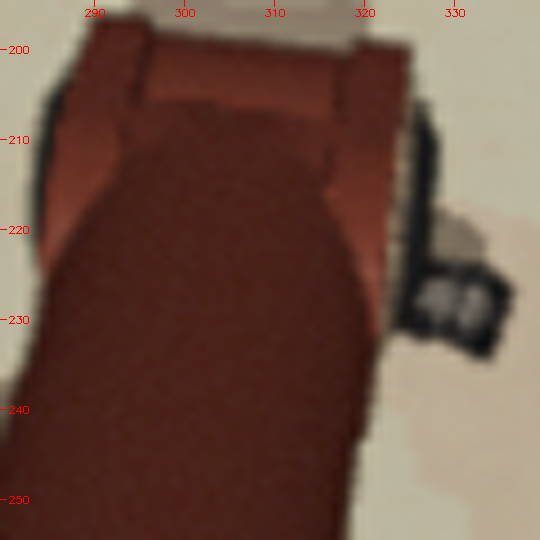

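```bash
J='import h;h.delta([.4851,-.0003,.001],-17.2)'; python3 -m jog '0 0 1 0 0 0 1;0 0 1 0 0 0 1;0 0 1 0 0 0 1;0 0 1 0 0 0 1;0 0 1 0 0 0 1;0 0 1 0 0 0 1;0 0 1 0 0 0 1;0 0 1 0 0 0 1;0 0 1 0 0 0 1;0 0 1 0 0 0 1;0 0 1 0 0 0 1;0 0 1 0 0 0 1;0 0 1 0 0 0 1;0 0 1 0 0 0 1;0 0 1 0 0 0 1;0 0 1 0 0 0 1;0 0 1 0 0 0 1;0 0 1 0 0 0 1;0 0 0 0 0 0 1;0 0 0 0 0 0 1'| tail -2; python3 -c "$J"
python3 - <<'E'
from h import *
s=grab('side','side9')
crop(s,260,340,175,245,8,'pics/s9.png')
E
```

```text
ft_force: [0.4, -0.4, -0.4]
finger_gap: 0.0855
pos [ 4.841e+02 -3.000e-01  8.720e+01] yaw -17.1 shift [ 0.04 -0.02  2.87] turn [0.02 0.03 0.02] q7 0.27 t 32.3 F [ 0.4 -0.4 -0.4] M [-0.01  0.04 -0.04] gap 0.0855
```

View pics/s9.png

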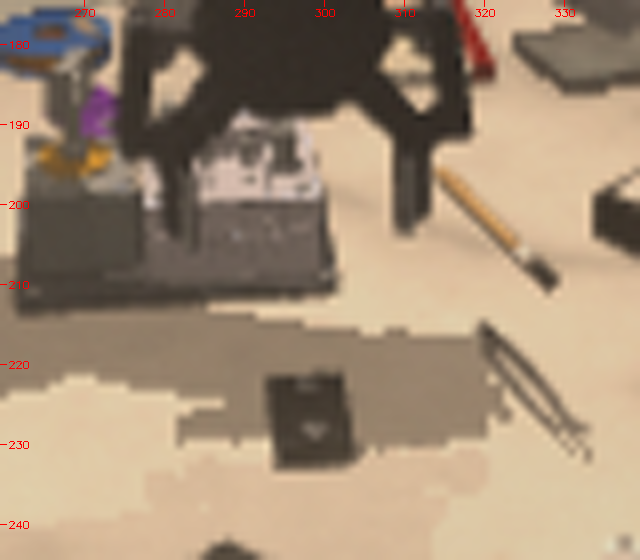

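```bash
J='import h;h.delta([.4851,-.0003,.001],-17.2)'; python3 -m jog '0 0 0 .03 0 .4 .8;0 0 0 0 0 .7 .8;0 0 0 0 0 .8 .8;0 0 0 0 0 .6 .8;0 0 0 0 0 .25 .75;0 0 0 0 0 0 .7;0 0 0 0 0 .05 .6;0 0 0 0 0 0 .5;0 0 0 0 0 0 .5' 20| tail -2; python3 -c "$J"
```

```text
ft_force: [-0.6, -0.7, 0.6]
finger_gap: 0.0428
pos [486.5  -0.7   5.4] yaw -17.2 shift [-0.05  0.    0.15] turn [-0.   -0.02  0.  ] q7 0.39 t 33.1 F [-0.6 -0.7  0.6] M [ 0.03 -0.01  0.01] gap 0.0428
```

```bash
J='import h;h.delta([.4851,-.0003,.001],-17.2)'; python3 -m jog '0 0 0 0 0 .1 .5;0 0 0 0 0 0 .45;0 0 0 0 0 0 .4;0 0 0 0 0 0 .35;0 0 0 0 0 0 .3;0 0 0 0 0 0 .3;0 0 0 0 0 0 .3' 20| tail -2; python3 -c "$J"
python3 -m jog '0 0 0 0 0 0 .3;0 0 0 0 0 0 .3;0 0 0 0 0 0 .3' 60| tail -2; python3 -c "$J"
```

```text
ft_force: [-0.5, 0.2, 5.4]
finger_gap: 0.0335
pos [486.2  -0.5   1.9] yaw -17.2 shift [-0.04  0.    0.03] turn [-0.   -0.01 -0.  ] q7 0.39 t 33.6 F [-0.5  0.2  5.4] M [0.09 0.02 0.02] gap 0.0335
ft_force: [-0.3, 1.3, 7.8]
finger_gap: 0.0319
pos [486.3  -0.6   2.1] yaw -17.2 shift [-0.04  0.    0.04] turn [-0.01 -0.01 -0.  ] q7 0.39 t 33.9 F [-0.3  1.3  7.8] M [0.08 0.04 0.02] gap 0.0319
```

```bash
python3 - <<'E'
from h import *
f=load('side9')
P=cloud(f,285,312,215,240).reshape(-1,3);P=P[np.isfinite(P[:,0])]
A=P[(P[:,2]>.009)&(P[:,2]<.022)]
B=A
print(len(A),A.mean(0)*1000,cv2.minAreaRect((A[:,:2]*1000).astype(np.float32)))
# predicted outline overlay
def ov(f,ctr,yaw,L,Wd,z,sc,u0,u1,v0,v1,out):
    im=cv2.resize(f['pixels'][v0:v1,u0:u1],None,fx=sc,fy=sc,interpolation=cv2.INTER_CUBIC)
    th=np.radians(yaw);ex=np.array([np.cos(th),np.sin(th)]);ey=np.array([-ex[1],ex[0]])
    for zz,col in z:
        q=proj(f,[[*(np.array(ctr)+ex*a*Wd/2+ey*b*L/2),zz] for a,b in((1,1),(1,-1),(-1,-1),(-1,1))])
        q=(q+.5-[u0,v0])*sc-.5
        cv2.polylines(im,[np.round(q*16).astype(np.int32)],True,col,1,cv2.LINE_AA,4)
    cv2.imwrite(out,im)
ov(f,(.4863,-.0006),-17.2,.058,.034,[(0,(0,0,255)),(.014,(0,255,0))],14,280,320,210,245,'pics/ov9.png')
ov(load('side9'),(.5324,-.2266),-34.2,.110,.078,[(0,(0,0,255)),(.010,(0,255,0))],12,315,365,230,280,'pics/ovn.png')
ov(load('top0'),(.5324,-.2266),-34.2,.110,.078,[(0,(0,0,255)),(.010,(0,255,0))],10,360,420,185,235,'pics/ovn2.png')
E
```

```text
78 [483.49968791  -2.03194755  12.1621926 ] ((484.04937744140625, -1.4296531677246094), (60.44242477416992, 32.530704498291016), 72.38169860839844)
```

View pics/ov9.png

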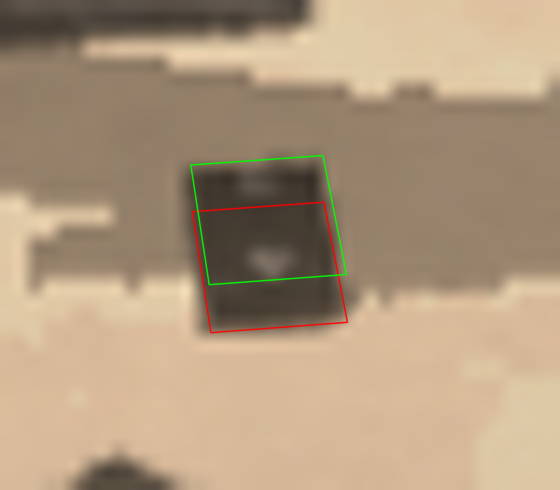

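View pics/ovn.png

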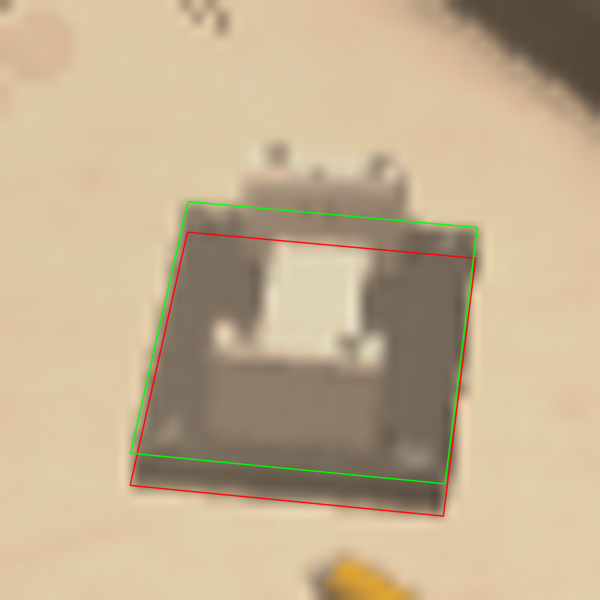

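View pics/ovn2.png

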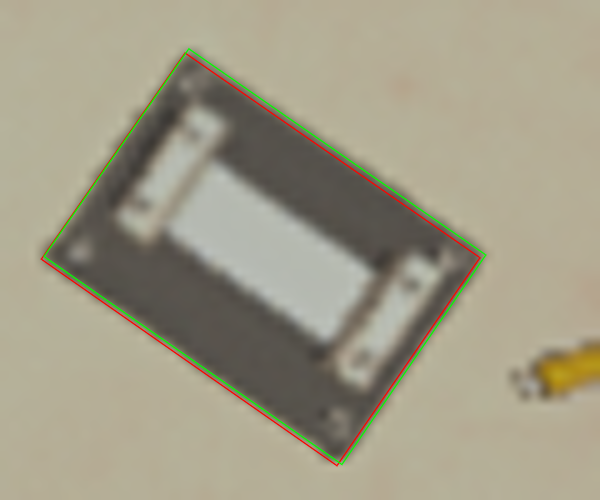

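```bash
J='import h;h.delta([.5343,-.225,.08],-34.1)'; python3 -m jog '0 0 0 0 0 -.15 .3;0 0 0 0 0 -.4 .3;0 0 0 0 0 -.7 .3;0 0 0 0 0 -.7 .3;0 0 0 0 0 -.4 .3;0 0 0 0 0 -.2 .3;0 0 .6 0 0 0 .3;0 0 .9 0 0 0 .3;0 0 .9 0 0 0 .3;0 0 .7 0 0 0 .3;0 0 .28 0 0 0 .3;0 0 0 0 0 0 .3' 70| tail -2; python3 -c "$J"
python3 -m jog '0 0 0 .2 .2 0 .3;0 0 0 .4 .4 0 .3;0 0 0 .6 .6 0 .3;0 0 0 .6 .6 0 .3;0 0 0 .6 .6 0 .3;0 0 0 .6 .6 0 .3;0 0 0 .6 .6 0 .3;0 0 0 .6 .6 0 .3;0 0 0 .6 .6 0 .3;0 0 0 .4 .3 0 .3;0 0 0 .3 .2 0 .3;0 0 0 0 0 0 .3;0 0 0 0 0 0 .3'| tail -2; python3 -c "$J"
```

```text
ft_force: [-0.5, -0.2, -0.9]
finger_gap: 0.0319
pos [ 4.852e+02 -4.000e-01  7.740e+01] yaw -34.1 shift [ 5.55  5.28 -0.09] turn [0.01 0.01 0.  ] q7 0.07 t 34.9 F [-0.5 -0.2 -0.9] M [ 0.01  0.04 -0.01] gap 0.0319
ft_force: [-0.4, 0.9, -0.5]
finger_gap: 0.0321
pos [ 532.9 -224.6   77.7] yaw -34.1 shift [ 0.05 -0.02 -0.08] turn [-0.    0.01 -0.  ] q7 0.35 t 36.0 F [-0.4  0.9 -0.5] M [ 0.   -0.03  0.03] gap 0.0321
```

Next I'll lower the casting to just above the cheeks and check the alignment.

```bash
J='import h;h.delta([.5343,-.225,.046],-34.1)'; python3 -m jog '0 0 0 .05 0 .3 .3;0 0 0 0 0 .4 .3;0 0 0 0 0 .3 .3;0 0 0 0 0 0 .3;0 0 0 0 0 0 .3'| tail -2; python3 -c "$J"
python3 - <<'E'
from h import *
s=grab('side','side10');t=grab('top','top10')
crop(s,305,375,205,280,9,'pics/s10.png')
crop(t,350,425,180,245,9,'pics/m10.png')
E
```

```text
ft_force: [-0.3, 0.3, 1.0]
finger_gap: 0.0316
pos [ 533.8 -224.5   46.8] yaw -34.1 shift [0.02 0.   0.03] turn [0.   0.03 0.  ] q7 0.38 t 36.4 F [-0.3  0.3  1. ] M [ 0.03 -0.01  0.01] gap 0.0316
```

View pics/s10.png

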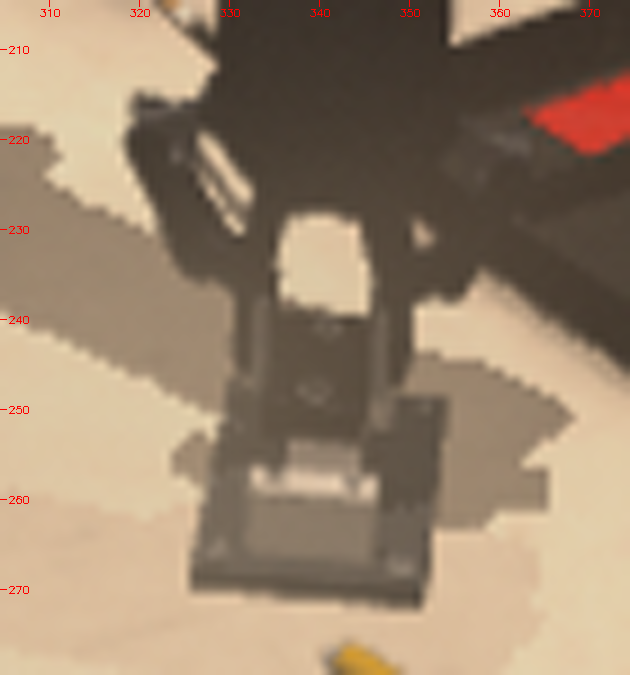

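View pics/m10.png

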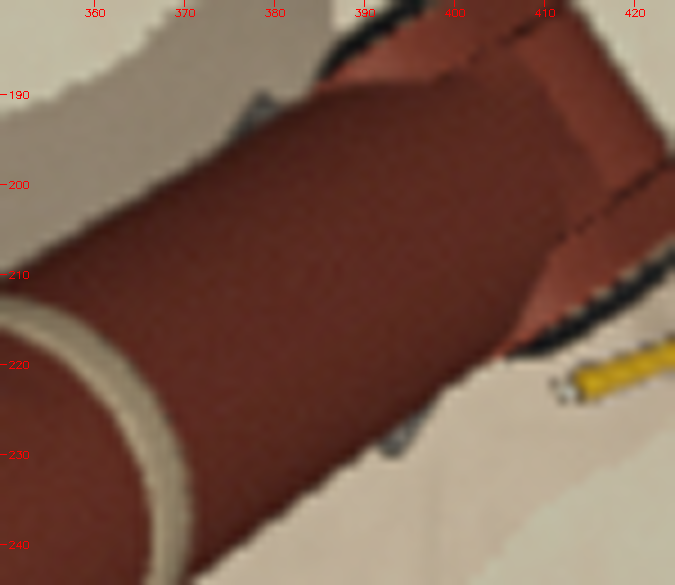

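```bash
cat > ov.py <<'E'
from h import *
def ov(f,items,sc,u0,u1,v0,v1,out):
    im=cv2.resize(f['pixels'][v0:v1,u0:u1],None,fx=sc,fy=sc,interpolation=cv2.INTER_CUBIC)
    for ctr,yaw,L,Wd,zs,col in items:
        th=np.radians(yaw);ex=np.array([np.cos(th),np.sin(th)]);ey=np.array([-ex[1],ex[0]])
        for zz in zs:
            q=proj(f,[[*(np.array(ctr)+ex*a*Wd/2+ey*b*L/2),zz] for a,b in((1,1),(1,-1),(-1,-1),(-1,1))])
            q=(q+.5-[u0,v0])*sc-.5
            cv2.polylines(im,[np.round(q*16).astype(np.int32)],True,col,1,cv2.LINE_AA,4)
    cv2.imwrite(out,im)
E
python3 - <<'E'
from ov import *
f=load('side10'); n=(.5324,-.2266)
ov(f,[((.5338-.0023,-.2245-.001),-34.1,.058,.034,(.0447,.0587),(0,255,255)),
 (n,-34.2,.110,.078,(.01,),(0,255,0)),(n,-34.2,.062,.042,(.038,),(255,0,255))],14,320,362,228,275,'pics/ov10.png')
E
```

```text
(no output)
```

View pics/ov10.png

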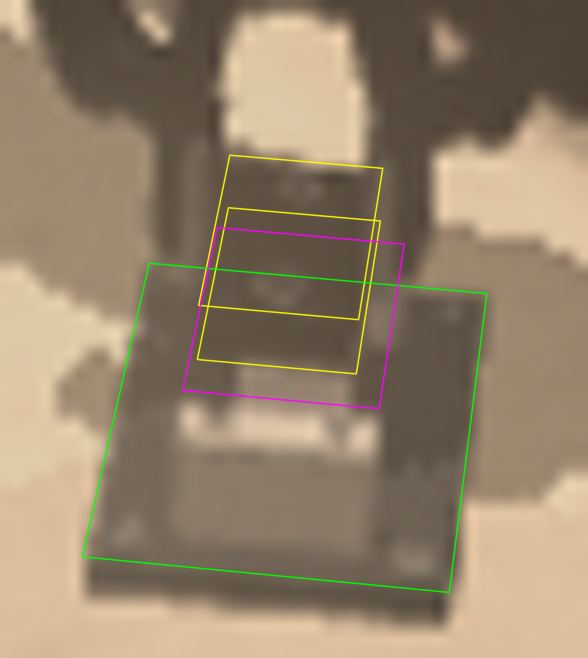

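```bash
J='import h;h.delta([.5347,-.2256,.02],-34.1)'; python3 -m jog '0 0 0 .03 .01 .2 .3;0 0 0 0 0 .2 .3;0 0 0 0 0 .1 .3;0 0 0 0 0 0 .3'| tail -2; python3 -c "$J"
python3 -m jog '0 0 0 0 0 .1 .3;0 0 0 0 0 .1 .3;0 0 0 0 0 0 .3'| tail -2; python3 -c "$J"
```

```text
ft_force: [-0.4, 0.9, 0.1]
finger_gap: 0.0317
pos [ 534.5 -225.9   32.1] yaw -34.1 shift [-0.   -0.01  0.4 ] turn [ 0.    0.02 -0.  ] q7 0.39 t 36.8 F [-0.4  0.9  0.1] M [-0.01 -0.01  0.06] gap 0.0317
ft_force: [-0.4, -0.5, -0.8]
finger_gap: 0.032
pos [ 534.8 -226.1   26.5] yaw -34.1 shift [-0.01 -0.01  0.22] turn [ 0.    0.01 -0.  ] q7 0.40 t 37.1 F [-0.4 -0.5 -0.8] M [-0.    0.01 -0.03] gap 0.0320
```

```bash
J='import h;h.delta([.5347,-.2256,.02],-34.1)'; python3 -m jog '0 0 0 0 0 .1 .3;0 0 0 0 0 .05 .3;0 0 0 0 0 0 .3'| tail -2; python3 -c "$J"
python3 -m jog '0 0 0 0 0 .04 .3;0 0 0 0 0 0 .3'| tail -2; python3 -c "$J"
python3 -m jog '0 0 0 0 0 .04 .3;0 0 0 0 0 0 .3'| tail -2; python3 -c "$J"
```

```text
ft_force: [-0.0, 0.4, -0.8]
finger_gap: 0.0322
pos [ 534.9 -226.2   22.1] yaw -34.1 shift [-0.02 -0.01  0.07] turn [ 0.    0.01 -0.  ] q7 0.40 t 37.3 F [-0.   0.4 -0.8] M [-0.02  0.06 -0.05] gap 0.0322
ft_force: [-0.3, -0.4, -0.7]
finger_gap: 0.0317
pos [ 535.  -226.3   21.2] yaw -34.1 shift [-0.02 -0.01  0.04] turn [ 0.  0. -0.] q7 0.41 t 37.5 F [-0.3 -0.4 -0.7] M [ 0.03  0.02 -0.05] gap 0.0317
ft_force: [-0.4, -0.6, 0.3]
finger_gap: 0.0317
pos [ 535.2 -226.5   20.3] yaw -34.1 shift [-0.03 -0.01  0.01] turn [-0.   -0.01 -0.  ] q7 0.41 t 37.7 F [-0.4 -0.6  0.3] M [-0.05  0.03  0.02] gap 0.0317
```

```bash
J='import h;h.delta([.5347,-.2256,.02],-34.1)'; python3 -m jog '0 0 0 -.02 0 .03 .3;0 0 0 0 0 0 .3'| tail -2; python3 -c "$J"
python3 -m jog '0 0 0 0 0 .03 .3;0 0 0 0 0 0 .3'| tail -2; python3 -c "$J"
python3 - <<'E'
from h import *
s=grab('side','side11')
crop(s,305,375,205,280,9,'pics/s11.png')
E
```

```text
ft_force: [-0.3, 0.2, 6.7]
finger_gap: 0.0321
pos [ 535.2 -226.5   20.3] yaw -34.1 shift [-0.03 -0.01  0.01] turn [-0.01 -0.02 -0.  ] q7 0.41 t 37.8 F [-0.3  0.2  6.7] M [0.12 0.12 0.01] gap 0.0321
ft_force: [-1.7, 1.5, 10.0]
finger_gap: 0.0321
pos [ 535.3 -226.5   20.3] yaw -34.1 shift [-0.03 -0.01  0.01] turn [-0.01 -0.02 -0.  ] q7 0.41 t 38.0 F [-1.7  1.5 10. ] M [ 0.33  0.4  -0.04] gap 0.0321
```

View pics/s11.png

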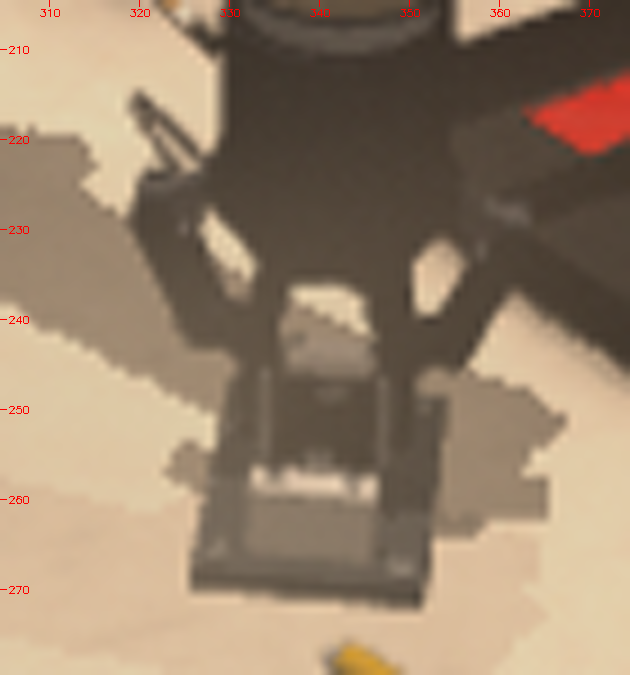

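```bash
J='import h;h.delta([.5347,-.2256,.02],-34.1)'; python3 -m jog '0 0 0 0 0 -.05 .35;0 0 0 0 0 0 .42;0 0 0 0 0 0 .5;0 0 0 0 0 0 .65;0 0 0 0 0 0 .7;0 0 0 0 0 -.3 .7;0 0 0 0 0 -.6 .7;0 0 0 0 0 -.9 .7;0 0 0 0 0 -.9 .7;0 0 0 0 0 -.9 .7;0 0 0 0 0 -.6 .7;0 0 0 -.6 -.6 0 .7;0 0 0 -.9 -.9 0 .7;0 0 0 -.9 -.9 0 .7;0 0 0 -.9 -.9 0 .7;0 0 0 -.6 -.6 0 .7;0 0 0 0 0 0 .7;0 0 0 0 0 0 .7' 20| tail -2; python3 -c "$J"
python3 - <<'E'
from ov import *
s=grab('side','side12');t=grab('top','top12')
crop(s,315,365,225,280,10,'pics/s12.png')
crop(t,355,420,180,240,9,'pics/m12.png')
cv2.imwrite('pics/t12.png',t['pixels'])
E
```

```text
ft_force: [0.1, -0.6, 0.1]
finger_gap: 0.0597
pos [503.3 -61.6 146.1] yaw -33.9 shift [3.92 3.95 4.2 ] turn [-0.01  0.    0.04] q7 0.06 t 39.5 F [ 0.1 -0.6  0.1] M [-0.04 -0.    0.02] gap 0.0597
```

View pics/s12.png

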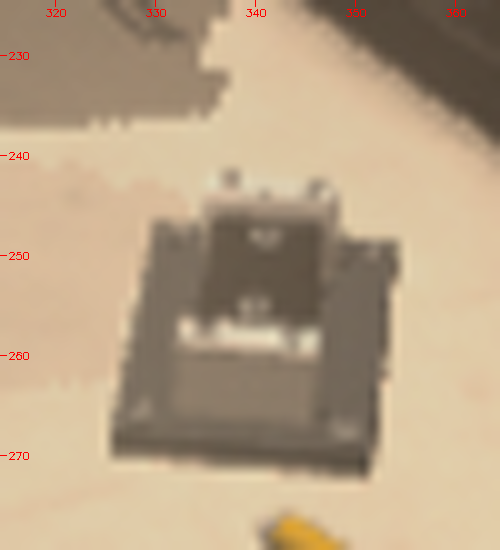

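View pics/m12.png

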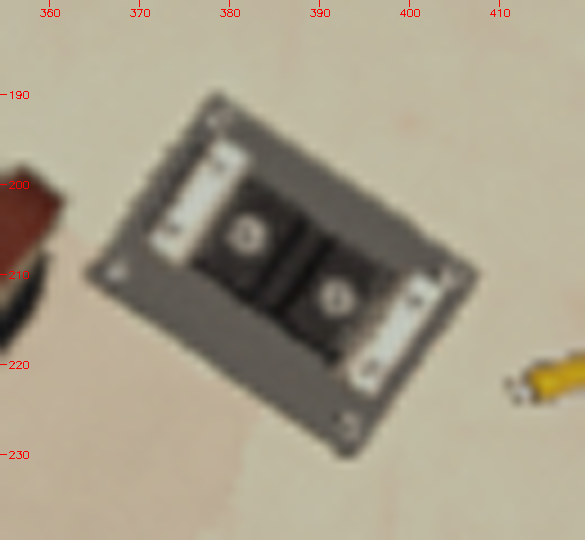

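View pics/t12.png

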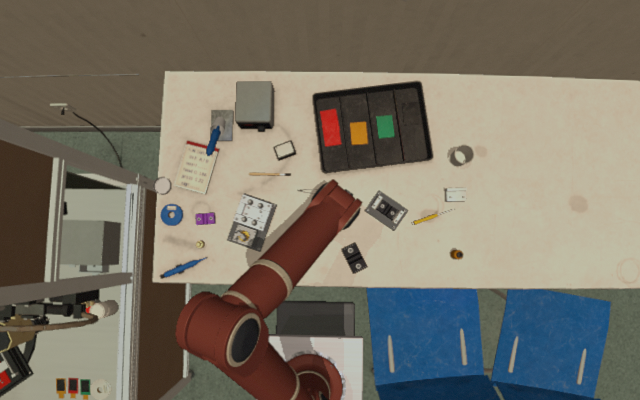

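```bash
python3 - <<'E'
from h import *
from bench import close_job,get_state
t=load('top12')
P=cloud(t,370,405,192,225).reshape(-1,3);P=P[np.isfinite(P[:,0])]
th=np.radians(-34.2);ex=np.array([np.cos(th),np.sin(th)]);ey=np.array([-ex[1],ex[0]])
q=P[:,:2]-[.5324,-.2266];a=q@ex;b=q@ey
for s in(-1,1):
    m=(b*s>.011)&(b*s<.026)&(abs(a)<.013); print('end',s,np.median(P[m,2])*1000)
    m=(abs(b)>.011)&(abs(b)<.026)&(a*s>.003)&(a*s<.014); print('side',s,np.median(P[m,2])*1000)
print(get_state()['t'],get_state()['ft_force']); print(close_job())
E
```

```text
end -1 33.41477223856914
side -1 33.47693557296982
end 1 32.479691407057864
side 1 32.698112458612094
39.65 [ 0.49414885 -0.68915093  0.28652821]
the job is handed in; nothing more can be done
None
```

The clamp half is demoulded and lies flat between the two cheeks of the cooling fixture. I handed the job in at 39.7 s, within the 72 s limit.

- **Key:** I wound it clockwise in two grips. At the stop the moment jumped from 0.2 to about 2 N m. After I let go, the key rested 272° from where it started, which fits the last click. The casting's top had risen from about 50 to about 62.5 mm; the expected rise is 13.7 mm.
- **Casting:** I lifted it by its ends and lowered it until it touched the bench. I let go there and took it again by its long sides. It went down between the cheeks with no side contact and was seated by touch before I let go.
- **Last checks:**
  - The final top and side pictures show the casting centred between the cheeks.
  - Its top measures 32.5 to 33.4 mm at both ends and sides; 32 mm is expected.
  - The gripper is clear, with no contact force.
  - The look-alikes and the visible bystanders appear unmoved in the last top view. The arm partly hid the tweezers in it, but it never went close to them.
- **Disagreement:** positions from the cameras were about 2 to 4 mm off from positions found by touch. I corrected for this before placing the casting.

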